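Pour the nuts from the cup in the deep bin into the tub

TASK

The narrow steel cup that stands in the deep plywood bin holds four hex nuts. Lift it out with the nuts in it, stand it upright in the middle of the square wooden board and let go; then take hold of it another way, from the side, and pour all four nuts into the wide low tub. Finally stand the empty cup upright in the middle of the board again, with the tub still upright, and leave the sprocket where it lies.

Things in the scene. Friction and masses are not known exactly. Their poses are not given: they have to be found in the camera images.
- cup_mid (a point): centre (half-way up, on the axis) of the narrow open steel cup: a plain straight cylinder without handle, outside diameter 64 mm, 85 mm tall, wall 2.5 mm, floor 5 mm thick, about 0.22 kg empty and 0.5 kg with the nuts. Its z axis points from the floor to the mouth. It starts upright on the floor of the bin, nearly centred
- cup_rim (a point): centre of the cup's mouth, 42.5 mm along the cup's z axis from cup_mid; z points out of the mouth. The nuts slide out once the cup is tipped well past level, 125 to 150 degrees from upright
- cup: the same cup; origin at the centre of its underside, z towards the mouth
- bin: deep square open-topped plywood bin fixed right of the vice: 142 x 142 mm outside, 130 x 130 mm inside, floor and walls 6 mm thick, 100 mm high, 9 mm higher than the cup's mouth, so that fingers fit round the cup (33 mm a side) only from above. Origin at the centre of its underside, x and y along its sides. A fixed mug, 101 mm tall, stands in front of it at x 0.33, y -0.08
- bench_vice: blue bench vice, fixed, between the bin and the tub; always in the same place. Its jaws and body fill x 0.35 to 0.58, y -0.01 to 0.14 m up to 172 mm above the bench (the round foot reaches y 0.16, 40 mm high); its cross handle in front fills x 0.31 to 0.345, y -0.05 to 0.17 up to 95 mm. Pass over it. The origin is in its foot on the bench
- board_top (a point): centre of the top face of a small square wooden board, 130 x 130 mm, 12 mm thick, fixed on the bench left of the vice; the cup is set down here. x and y along its sides, z up. It lies farther left than the tub
- tub_rim (a point): centre of the mouth of a wide, low, round aluminium tub, open at the top, beside the vice on its left: outside diameter 122 mm at the rim, inside 116 mm at the rim and about 104 mm at the floor, 62 mm tall, floor 5 mm thick, 0.6 kg, loose on the bench. z up. Its underside rests on the bench 62 mm below this point
- nut1: one of four identical steel hex nuts, 30 mm across flats, 34 mm across corners, 16 mm thick, 70 g, origin at the centre of its lower face; all four start inside the cup
- nut2: one of four identical steel hex nuts, 30 mm across flats, 34 mm across corners, 16 mm thick, 70 g, origin at the centre of its lower face; all four start inside the cup
- nut3: one of four identical steel hex nuts, 30 mm across flats, 34 mm across corners, 16 mm thick, 70 g, origin at the centre of its lower face; all four start inside the cup
- nut4: one of four identical steel hex nuts, 30 mm across flats, 34 mm across corners, 16 mm thick, 70 g, origin at the centre of its lower face; all four start inside the cup
- sprocket: bystander, to be left alone: loose steel sprocket, 69 mm across, 19 mm thick, lying flat at the back; origin at the centre of its underside
Mind the look-alikes: they are no part of the job. Leave any orange look-alike of the nut4 alone.

How it is judged:
By the outcome, as a careful person would: the job done as asked, in the order asked, and still so for the second after the job is handed in, with the robot touching nothing.
It also fails if it takes over 69 s, if anything falls off the work surface, if the arm or the gripper's body presses on something with over 40 N, if the wrist force passes 120 N, or if a joint passes its speed limit or range.

ROBOT

A 7-joint arm with a two-finger parallel gripper is mounted at the origin on a cart in front of the work surface, level with it; the furniture and walls round the work are solid. World frame = base frame: x ahead of the robot, y to its left, z up, the work surface at z = 0. Lengths are in m, angles in rad, forces in N, time in s.
With the tool pointing down it reaches from about 0.425 to 0.875 m from the base axis. Payload 8.4 kg.
Tool frame: the origin (TCP) lies on the centre line of the jaws, within the pads' length; the fingertips stand 22 mm ahead of it and the grasp point (between the pads) lies 3 mm ahead of it; x points along the fingers, y is the direction in which the jaws open and shut, and the axes are right-handed (so a half turn about x gives the same grasp; the last joint's range is limited). The gripper opens to 87 mm and grips with 3 to 60 N. Pads are 19 mm wide; open, the fingers measure 117 mm over their backs; the gripper's body (75 mm by 190 mm) begins 51 mm behind the grasp point.
Start: joints at [1.125, 0.333, 0.04, 1.465, -0.013, 1.343, -0.059], TCP at [0.221, -0.611, 0.245] pointing down, gripper open.
Joint ranges: [-2.58, 2.58], [-0.38, 2.09], [-1.3, 1.39], [0.25, 2.4], [-1.5, 4.64], [0.08, 2.09], [-2.65, 2.65]. Speed limits (rad/s): [2.22, 2.22, 2.79, 2.79, 3.14, 3.14, 3.14].

INTERFACE

Orientations are given as a unit quaternion [w, x, y, z].
In Python, from station import get_state, camera, get_calibration, finish_job gives the robot as it stands. The module is installed in compiled form; this text tells all that it offers.
- The arm moves only by the shell command python3 -m crank 'ROWS' [FORCE]. ROWS is JSON, a list of rows, each a list of 3 entries, a list of its own where there are three numbers: the shift along the tool's x, y, z in cm, then the turn, a rotation vector about the tool's x, y, z in rad, then the finger opening in cm, from 0 to 8.7. A call has 1 to 10 rows; each row is the pose to reach, as a shift and turn from the pose measured when the call began, along the tool's axes at that moment; what a row does not reach only later rows make up. A row lasts 1/12 s, in which the tool goes at most 41.7 mm and 7.16 degrees, less where a joint would pass 70% of its speed; a pose out of reach is approached as far as the arm can. A call with a gripper value outside its range is refused whole. The fingers move at their own pace and stop on an object; FORCE is the grip in N (left out, the last holds). Time passes only in rows, so rows that repeat a pose let the fingers close. It gives the time, the measured TCP pose, the force and the opening at its end, in the units of the state.
- get_state(): the state, without advancing time (a new reading comes with each control period).
- camera(name): name is "scene" or "top" or "wrist"; returns the picture (400x640x3 uint8, red, green, blue); there is no depth.
- get_calibration(name): a dict with "fx", "fy", "cx", "cy" (pixels), "extrinsics" (4x4, takes a point from world to camera coordinates). Camera axes: x right, y down, z forward; pixel columns grow to the right and rows downward; lengths in m; the calibration is good to about 2 mm. A picture is of the moment at which its call begins: read the wrist's pose just before it. get_calibration takes no time and is no camera call; for the wrist camera it gives the pose at the moment of the call.
- finish_job(): hands the job in, once; it reports no verdict.
The state is a dict: "time_s": time; "joint_positions": joint angles; "dq": joint speeds; "joint_efforts": joint torques, N m; "position": TCP position; "orientation": TCP orientation; "ft_force": force on the tool from outside, world axes, zero at the start; "moment": the same for the moment, N m; "opening": finger opening in m.
Only numpy, scipy, OpenCV 4.12 (cv2) and the standard library are available. Lean on these libraries where they do the work, as an engineer would, in place of code of your own. Each camera call takes 0.05 s, during which the arm holds its last target.

## Working session

There is one attempt and no reset: what is moved stays moved. The work goes in short steps, Python scripts to look and compute and a shell command to move; the robot and the scene stay as the last step left them, time stands still between calls to the robot, and variables do not carry over. Pictures are saved under pics/ and viewed, and the job is handed in when it is done.

```bash
mkdir -p pics; cat > h.py <<'E'
import numpy as np, cv2, json
from scipy.spatial.transform import Rotation as R
from station import get_state, camera, get_calibration, finish_job
def shot(n,f,crop=None,scale=1):
    c=get_calibration(n); im=camera(n); np.save(f'pics/{f}.npy',im)
    json.dump({k:(np.array(v).tolist()) for k,v in c.items()},open(f'pics/{f}.json','w'))
    save(im,f,crop,scale); return im,c
def save(im,f,crop=None,scale=1):
    if crop: im=im[crop[1]:crop[3],crop[0]:crop[2]]
    im=cv2.resize(im,None,fx=scale,fy=scale,interpolation=cv2.INTER_CUBIC)
    cv2.imwrite(f'pics/{f}.png',im[:,:,::-1])
def plane(c,u,v,z):
    E=np.array(c['extrinsics']);o=-E[:3,:3].T@E[:3,3]
    d=E[:3,:3].T@np.array([(u-c['cx'])/c['fx'],(v-c['cy'])/c['fy'],1]);return o+d*(z-o[2])/d[2]
def proj(c,p):
    E=np.array(c['extrinsics']);q=E[:3,:3]@np.array(p)+E[:3,3];return c['fx']*q[0]/q[2]+c['cx'],c['fy']*q[1]/q[2]+c['cy']
def pose():
    s=get_state();q=s['orientation'];return np.array(s['position']),R.from_quat([q[1],q[2],q[3],q[0]]),s
def delta(p,Rm):
    """shift cm and rotvec in tool axes to target p, Rm (matrix cols)"""
    p0,R0,s=pose()
    print('shift',np.round(R0.inv().apply(np.array(p)-p0)*100,2),'rot',np.round((R0.inv()*R.from_matrix(Rm)).as_rotvec(),3))
E
python3 - <<'E'
from h import *
for n in ['scene','top','wrist']:
    im,c=shot(n,n+'0')
    E=np.array(c['extrinsics']);print(n,c['fx'],np.round(-E[:3,:3].T@E[:3,3],3),np.round(E[2,:3],2))
p,r,s=pose();print(s); print(r.as_matrix().round(3))
E
```

```text
scene 394.9980547492514 [ 0.934 -0.01   0.811] [-0.47  0.22 -0.86]
top 445.53977609536634 [0.453 0.147 1.016] [ 0.06  0.01 -1.  ]
wrist 314.9935417220435 [ 0.295 -0.583  0.383] [-0.27 -0.1  -0.96]
{'time_s': 0.15, 'joint_positions': array([ 1.12480066,  0.33375947,  0.03986834,  1.46607308, -0.01340783,
        1.34331387, -0.05855192]), 'dq': array([ 0.00030536, -0.00267671, -0.00010169, -0.00280965,  0.00127388,
        0.00055203, -0.00042319]), 'joint_efforts': array([ 3.01809660e-04, -6.56849098e+01,  1.33663259e+00, -4.04112160e+01,
       -5.94423059e-02,  4.17595042e-02,  1.68898323e-04]), 'position': array([ 0.22079413, -0.61098152,  0.24385406]), 'orientation': array([-0.12153204, -0.69640249, -0.12241849,  0.69661126]), 'ft_force': array([ 0.35245946, -0.15032689,  0.05225674]), 'moment': array([-0.02366505,  0.05347972,  0.01173772]), 'opening': 0.08727155590035171}
[[-0.001  0.34  -0.94 ]
 [ 0.001 -0.94  -0.34 ]
 [-1.    -0.001  0.   ]]
```

View pics/scene0.png

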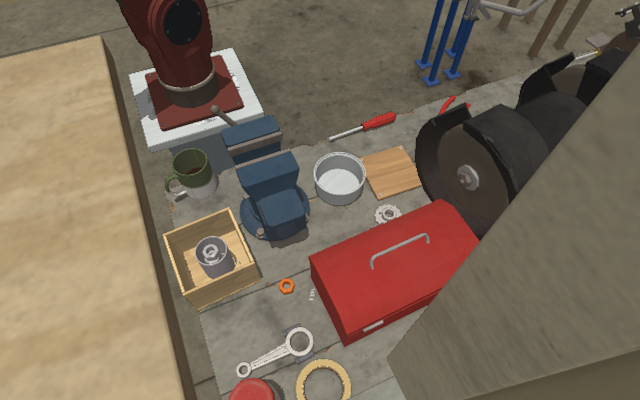

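View pics/top0.png

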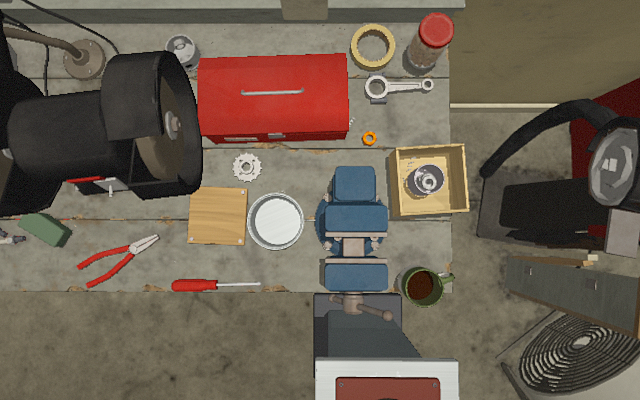

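View pics/wrist0.png

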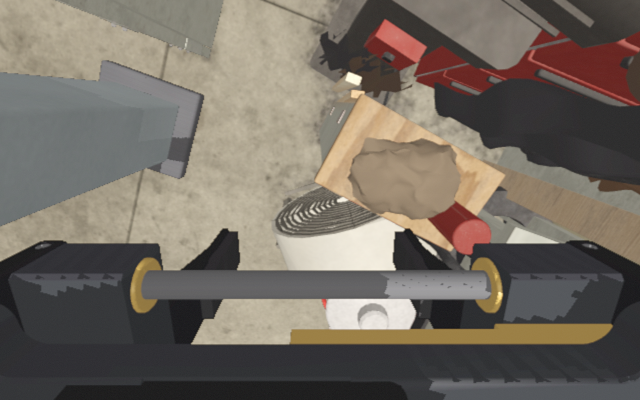

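The scene view shows the cup in the bin at (212,257), the vice, the tub (339,178), the board (391,172), the sprocket (388,215), the orange nut look-alike (287,286) and the toolbox. The top view has the cup at (425,180), the tub at (276,221), the board at (218,215) and the sprocket at (247,167).

Things that could be taken for the cup: the cup in the bin (top 425,180), the can behind the toolbox (182,50), the mug (422,286), the red-lidded jar (430,50) and the wide tub (276,221). I choose the one in the bin, by the description, and check it in a close crop.

```bash
python3 - <<'E'
from h import *
t=np.load('pics/top0.npy');s=np.load('pics/scene0.npy')
a=cv2.resize(t[135:225,380:480],None,fx=4,fy=4,interpolation=cv2.INTER_CUBIC)
b=cv2.resize(s[205:310,160:265],None,fx=4,fy=4,interpolation=cv2.INTER_CUBIC)
H=420;a=cv2.copyMakeBorder(a,0,H-a.shape[0],0,0,0)
save(np.hstack([a,b[:H,:400]]),'crop1')
a=cv2.resize(t[140:260,180:315],None,fx=4,fy=4,interpolation=cv2.INTER_CUBIC);save(a,'crop2')
E
```

```text
(no output)
```

View pics/crop1.png

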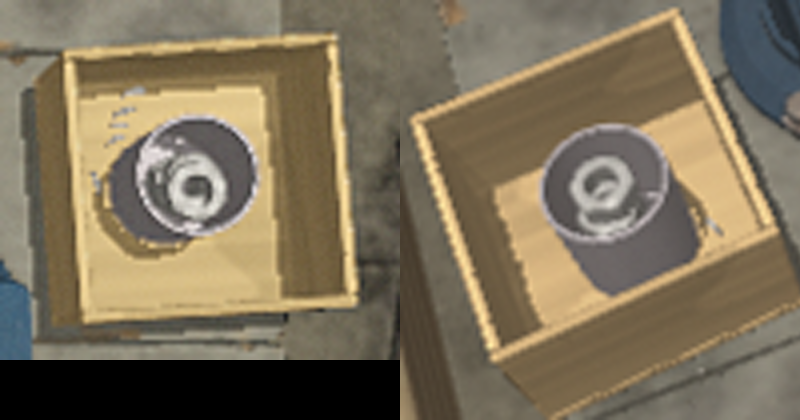

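View pics/crop2.png

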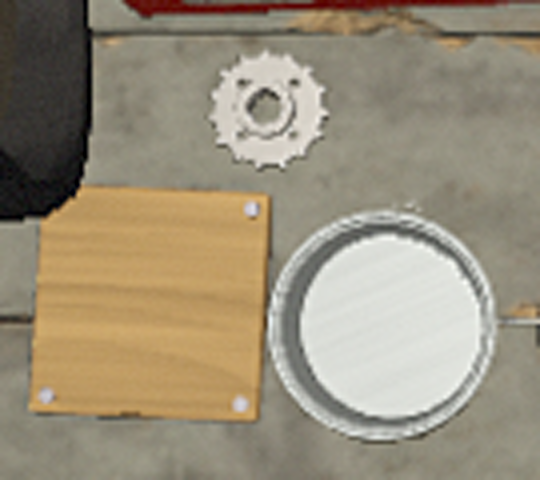

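The crop shows the narrow cup with hex nuts in it: rim centre at about (429.6,179.1) in top and (211.3,250.6) in scene. The grinder's hood hides the board's upper-left corner in the top view.

```bash
python3 - <<'E'
from h import *
ct=json.load(open('pics/top0.json'));cs=json.load(open('pics/scene0.json'))
def tri(a,b):
    A=[];B=[]
    for c,(u,v) in((ct,a),(cs,b)):
        E=np.array(c['extrinsics']);o=-E[:3,:3].T@E[:3,3];d=E[:3,:3].T@np.array([(u-c['cx'])/c['fx'],(v-c['cy'])/c['fy'],1]);d/=np.linalg.norm(d)
        P=np.eye(3)-np.outer(d,d);A.append(P);B.append(P@o)
    return np.linalg.solve(sum(A),sum(B))
print('cup top/scene/tri',plane(ct,429.6,179.1,.091),plane(cs,211.3,250.6,.091),tri((429.6,179.1),(211.3,250.6)))
for px in[(137,177),(260,177),(198,115),(198,238)]: print(plane(ct,380+px[0]/4,135+px[1]/4,.091).round(4))
print('bin corners',[plane(ct,380+x/4,135+y/4,.1).round(3)[:2] for x,y in[(62,52),(335,36),(358,305),(84,322)]])
print('board',[plane(ct,180+x/4,140+y/4,.012).round(3)[:2] for x,y in[(270,195),(258,420),(30,410),(42,183),(150,302)]])
print('tub',[plane(ct,180+x/4,140+y/4,.062).round(4)[:2] for x,y in[(382,325),(268,325),(496,325),(382,210),(382,440)]])
print('spr',plane(ct,180+268/4,140+110/4,.019))
print('grinder axle', tri((170,124),(468,177)))
print('toolbox front corner', tri((200,57),(440,203)),tri((348,137),(313,262)))
E
python3 - <<'E'
import sys;sys.path.insert(0,'.')
from h import *
import os
os.chdir('.')
s=np.load('pics/scene0.npy');save(s[100:240,300:560],'crop3',None,3)
t=np.load('pics/top0.npy');save(t[30:260,0:260],'crop4',None,2.5)
E
```

```text
cup top/scene/tri [ 0.54813504 -0.07857389  0.091     ] [ 0.55370716 -0.07821336  0.091     ] [ 0.54913238 -0.07976152  0.0828411 ]
[ 0.5478 -0.0467  0.091 ]
[ 0.5479 -0.1105  0.091 ]
[ 0.5803 -0.0788  0.091 ]
[ 0.516  -0.0779  0.091 ]
bin corners [array([ 0.612, -0.007]), array([ 0.62 , -0.148]), array([ 0.481, -0.157]), array([ 0.472, -0.017])]
board [array([0.534, 0.314]), array([0.407, 0.319]), array([0.412, 0.447]), array([0.54 , 0.443]), array([0.473, 0.381])]
tub [array([0.4599, 0.2445]), array([0.4597, 0.3056]), array([0.46  , 0.1835]), array([0.5216, 0.2451]), array([0.3987, 0.244 ])]
spr [0.58101079 0.31432832 0.019     ]
grinder axle [0.64397395 0.43559862 0.17422928]
toolbox front corner [0.72158485 0.3227823  0.28097428] [0.64358307 0.09494134 0.06517388]
```

View pics/crop3.png

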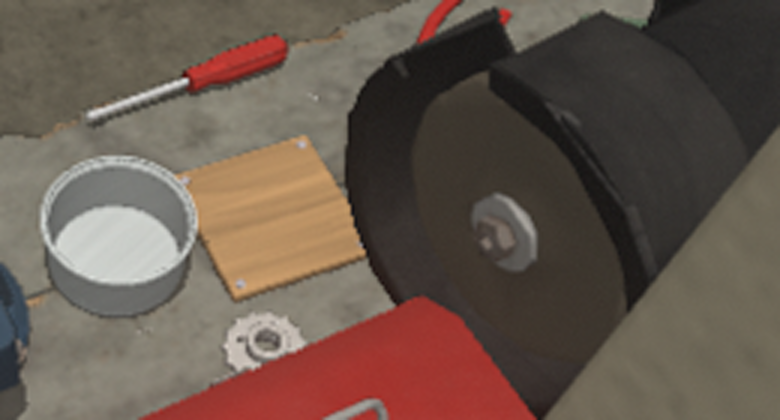

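View pics/crop4.png

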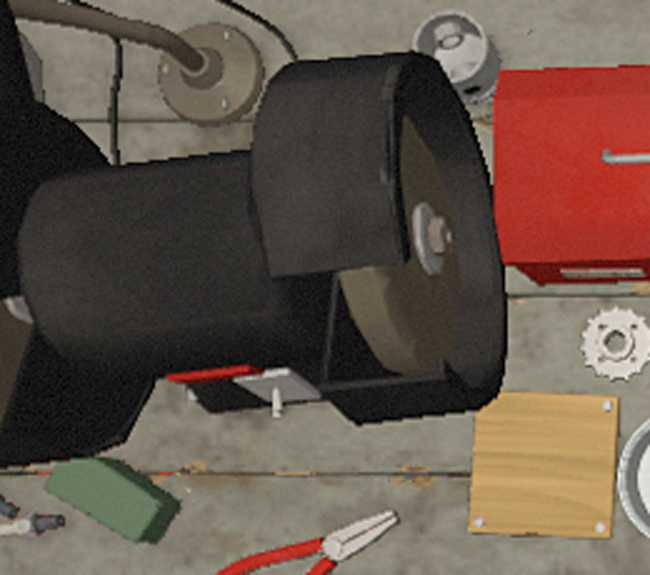

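```bash
python3 - <<'E'
from h import *
ct=json.load(open('pics/top0.json'));cs=json.load(open('pics/scene0.json'))
for px in[(105,40),(150,230),(190,400),(60,250),(390,360),(500,230),(640,70)]:
    for z in(-.5,0,.2,.4,.6):
        p=plane(cs,*px,z);print(px,p.round(2),np.round(proj(ct,p)))
print('hood edge',[plane(ct,202,178,z).round(3) for z in(.05,.1,.15,.2,.25)],[plane(cs,415,157,z).round(3) for z in(.05,.1,.15,.2,.25)])
E
```

```text
(105, 40) [-1.11 -0.32 -0.5 ] [467. 719.]
(105, 40) [-0.33 -0.2  -0.  ] [481. 588.]
(105, 40) [-0.02 -0.15  0.2 ] [492. 493.]
(105, 40) [ 0.29 -0.11  0.4 ] [508. 343.]
(105, 40) [ 0.61 -0.06  0.6 ] [539.  64.]
(150, 230) [ 0.07 -0.32 -0.5 ] [461. 340.]
(150, 230) [ 0.4 -0.2  0. ] [475. 248.]
(150, 230) [ 0.53 -0.15  0.2 ] [485. 182.]
(150, 230) [ 0.66 -0.11  0.4 ] [502.  75.]
(150, 230) [ 0.8  -0.06  0.6 ] [ 533. -126.]
(190, 400) [ 0.69 -0.32 -0.5 ] [458. 156.]
(190, 400) [ 0.78 -0.2   0.  ] [472.  83.]
(190, 400) [ 0.82 -0.15  0.2 ] [483.  29.]
(190, 400) [ 0.86 -0.11  0.4 ] [499. -57.]
(190, 400) [ 0.89 -0.06  0.6 ] [ 531. -221.]
(60, 250) [ 0.03 -0.63 -0.5 ] [555. 354.]
(60, 250) [ 0.37 -0.39 -0.  ] [561. 261.]
(60, 250) [ 0.51 -0.3   0.2 ] [565. 194.]
(60, 250) [ 0.65 -0.2   0.4 ] [572.  85.]
(60, 250) [ 0.79 -0.11  0.6 ] [ 585. -119.]
(390, 360) [ 0.83  0.28 -0.5 ] [283. 116.]
(390, 360) [0.87 0.17 0.  ] [312.  47.]
(390, 360) [0.88 0.12 0.2 ] [334.  -4.]
(390, 360) [0.9  0.08 0.4 ] [368. -86.]
(390, 360) [0.92 0.04 0.6 ] [ 433. -242.]
(500, 230) [ 0.59  0.88 -0.5 ] [109. 185.]
(500, 230) [ 0.72  0.54 -0.  ] [153. 109.]
(500, 230) [0.77 0.4  0.2 ] [185.  54.]
(500, 230) [0.82 0.27 0.4 ] [237. -35.]
(500, 230) [0.88 0.13 0.6 ] [ 336. -204.]
(640, 70) [ 0.13  2.05 -0.5 ] [-241.  318.]
(640, 70) [0.44 1.27 0.  ] [-166.  230.]
(640, 70) [0.56 0.95 0.2 ] [-111.  166.]
(640, 70) [0.68 0.64 0.4 ] [-23.  62.]
(640, 70) [0.8  0.32 0.6 ] [ 144. -133.]
hood edge [array([0.554, 0.407, 0.05 ]), array([0.549, 0.394, 0.1  ]), array([0.543, 0.38 , 0.15 ]), array([0.538, 0.367, 0.2  ]), array([0.533, 0.353, 0.25 ])] [array([0.486, 0.435, 0.05 ]), array([0.516, 0.406, 0.1  ]), array([0.545, 0.377, 0.15 ]), array([0.575, 0.347, 0.2  ]), array([0.604, 0.318, 0.25 ])]
```

```bash
cat >> h.py <<'E'
def rot_down(deg):
    """tool down, jaw (tool y) at bearing deg"""
    a=np.radians(deg);x=np.array([0,0,-1.]);y=np.array([np.cos(a),np.sin(a),0]);return np.c_[x,y,np.cross(x,y)]
def log():
    p,r,s=pose();open('fk.txt','a').write(json.dumps([list(s['joint_positions']),list(p),list(s['orientation'])])+'\n')
E
python3 - <<'E'
from h import *
log(); delta((.45,-.30,.34),rot_down(-35)); delta((.548,-.079,.30),rot_down(4))
E
```

```text
shift [ -9.59 -21.47 -32.12] rot [-0.613 -0.     0.001]
shift [ -5.57 -38.92 -48.85] rot [-1.294e+00 -1.000e-03  1.000e-03]
```

```bash
python3 -m crank '[[[-9.6,-21.5,-32.1],[-0.61,0,0],8.7],[[-9.6,-21.5,-32.1],[-0.61,0,0],8.7],[[-9.6,-21.5,-32.1],[-0.61,0,0],8.7],[[-9.6,-21.5,-32.1],[-0.61,0,0],8.7],[[-9.6,-21.5,-32.1],[-0.61,0,0],8.7],[[-9.6,-21.5,-32.1],[-0.61,0,0],8.7],[[-9.6,-21.5,-32.1],[-0.61,0,0],8.7],[[-9.6,-21.5,-32.1],[-0.61,0,0],8.7],[[-9.6,-21.5,-32.1],[-0.61,0,0],8.7],[[-9.6,-21.5,-32.1],[-0.61,0,0],8.7]]'
python3 - <<'E'
from h import *
log(); p,r,s=pose(); print(s['joint_positions'].round(3)); delta((.548,-.079,.26),rot_down(4)); shot('wrist','w1')
E
```

```text
time_s: 0.98
position: [0.4525, -0.2951, 0.3414]
orientation: [0.327, 0.628, 0.327, -0.626]
ft_force: [0.0, 1.0, 0.6]
opening: 0.0869
[ 0.769  0.091 -0.293  1.564  0.024  1.49  -0.134]
shift [  8.19  -4.53 -23.17] rot [-0.679 -0.002 -0.001]
```

View pics/w1.png

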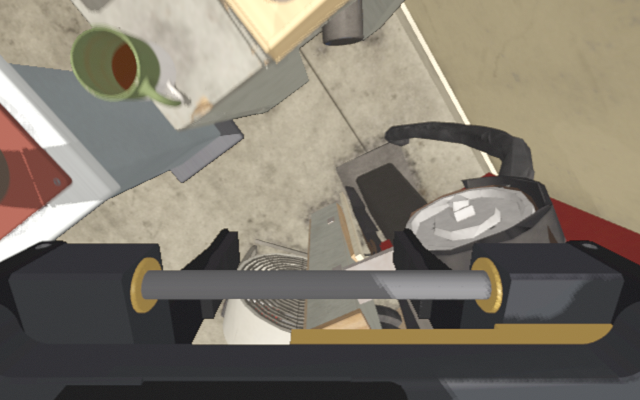

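The wrist view shows the mug (115,65), a corner of the bin (290,20) and, beyond the bench, a clear floor; nothing tall stands in the way. On to above the bin.

```bash
python3 -m crank '[[[8.2,-4.5,-23.2],[-0.68,0,0],8.7],[[8.2,-4.5,-23.2],[-0.68,0,0],8.7],[[8.2,-4.5,-23.2],[-0.68,0,0],8.7],[[8.2,-4.5,-23.2],[-0.68,0,0],8.7],[[8.2,-4.5,-23.2],[-0.68,0,0],8.7],[[8.2,-4.5,-23.2],[-0.68,0,0],8.7],[[8.2,-4.5,-23.2],[-0.68,0,0],8.7],[[8.2,-4.5,-23.2],[-0.68,0,0],8.7]]'
python3 - <<'E'
from h import *
log(); p,r,s=pose(); print(s['joint_positions'].round(3));shot('wrist','w2')
E
```

```text
time_s: 1.7
position: [0.55, -0.0721, 0.2595]
orientation: [0.519, 0.481, 0.52, -0.478]
ft_force: [-0.1, -0.4, 0.3]
opening: 0.0869
[ 0.521  0.171 -0.525  1.656  0.084  1.337  0.064]
```

View pics/w2.png

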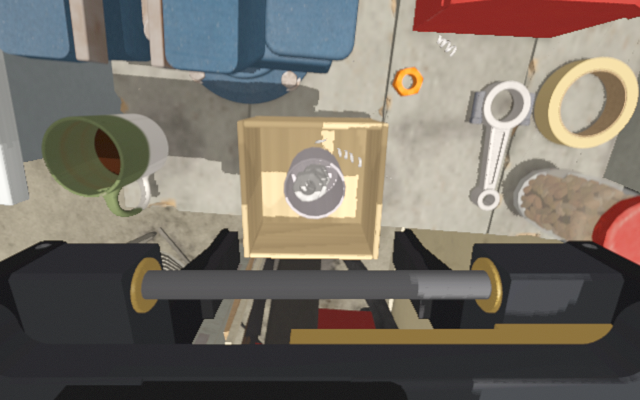

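The wrist view shows the cup in the bin, with its mouth near (315,188), and the vice above it; I refine this in a crop.

```bash
python3 - <<'E'
from h import *
w=np.load('pics/w2.npy');save(w,'w2c',(230,110,400,270),4)
E
```

```text
(no output)
```

View pics/w2c.png

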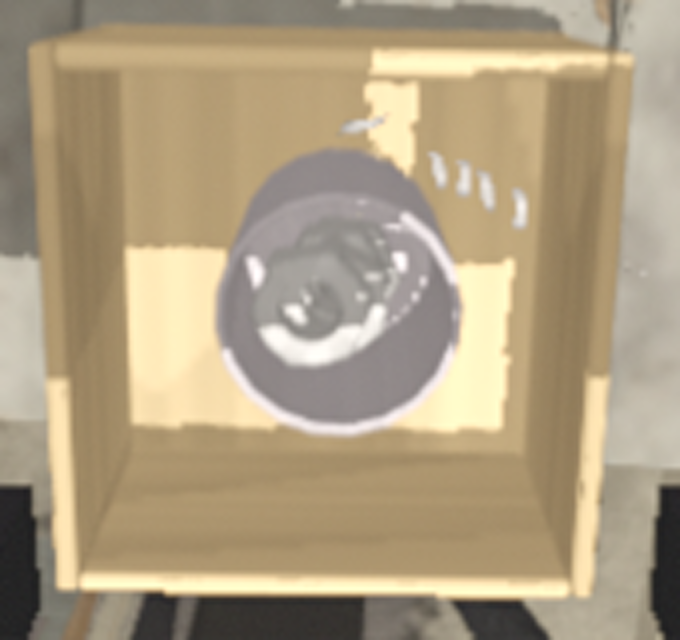

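The mouth's outline spans x 217–461 and y 192–436 in the crop, so its centre is at about (314.8,188.5).

```bash
python3 - <<'E'
from h import *
c=json.load(open('pics/w2.json'))
f=lambda x,y,z:plane(c,230+x/4,110+y/4,z).round(4)[:2]
print('cup',f(339,314,.091),f(217,314,.091),f(461,314,.091),f(339,192,.091),f(339,436,.091))
b=[f(x,y,.1) for x,y in[(30,45),(632,55),(593,595),(60,590)]];print(b,np.mean(b,0))
E
```

```text
cup [ 0.5499 -0.0776] [ 0.5191 -0.08  ] [ 0.5807 -0.0751] [ 0.5474 -0.0465] [ 0.5525 -0.1105]
[array([ 0.4734, -0.0164]), array([ 0.6125, -0.0076]), array([ 0.6224, -0.1463]), array([ 0.4825, -0.1559])] [ 0.5477  -0.08155]
```

```bash
python3 - <<'E'
from h import *
delta((.5495,-.0785,.14),rot_down(4)); 
E
```

```text
shift [12.02 -0.07  0.39] rot [ 0.007 -0.002 -0.002]
```

```bash
python3 -m crank '[[[4,-0.1,0.4],[0.007,-0.002,-0.002],8.0],[[8,-0.1,0.4],[0.007,-0.002,-0.002],8.0],[[11,-0.1,0.4],[0.007,-0.002,-0.002],8.0],[[12,-0.1,0.4],[0.007,-0.002,-0.002],8.0],[[12,-0.1,0.4],[0.007,-0.002,-0.002],8.0],[[12,-0.1,0.4],[0.007,-0.002,-0.002],8.0]]'
python3 - <<'E'
from h import *
log();delta((.5495,-.0785,.069),rot_down(4));shot('wrist','w3',(160,60,480,340),2.2)
E
```

```text
time_s: 2.25
position: [0.5497, -0.0798, 0.1415]
orientation: [0.517, 0.483, 0.517, -0.483]
ft_force: [0.6, 0.4, -0.2]
opening: 0.08
shift [ 7.25 -0.01 -0.13] rot [-0.002 -0.    -0.001]
```

View pics/w3.png

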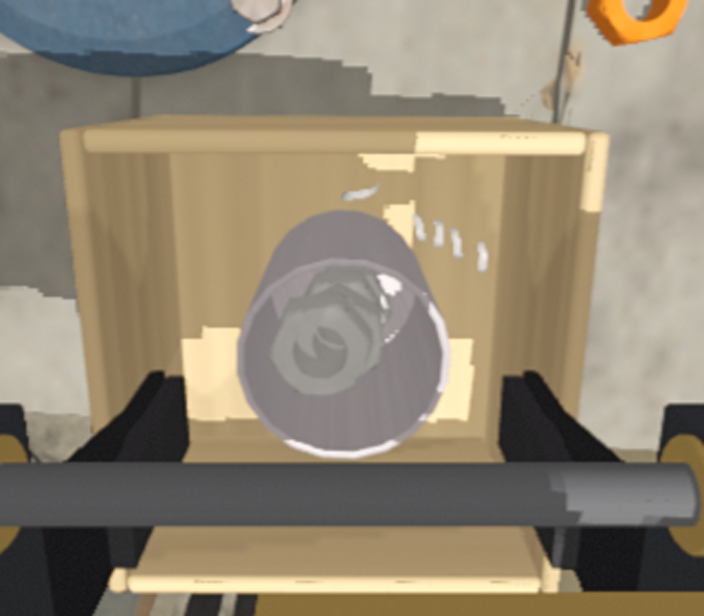

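The cup's mouth (columns 240–448) lies midway between the fingers (187 and 500). I descend.

```bash
python3 -m crank '[[[3,0,-0.1],[0,0,0],8.0],[[5,0,-0.1],[0,0,0],8.0],[[6.5,0,-0.1],[0,0,0],8.0],[[7.2,0,-0.1],[0,0,0],8.0],[[7.2,0,-0.1],[0,0,0],8.0],[[7.2,0,-0.1],[0,0,0],8.0],[[7.2,0,-0.1],[0,0,0],8.0]]' && python3 -m crank '[[[0,0,0],[0,0,0],5.5],[[0,0,0],[0,0,0],5.5],[[0,0,0],[0,0,0],5.5],[[0,0,0],[0,0,0],5.5],[[0,0,0],[0,0,0],5.5],[[0,0,0],[0,0,0],5.5]]' 35
```

```text
time_s: 2.88
position: [0.5517, -0.0787, 0.0722]
orientation: [0.518, 0.484, 0.515, -0.482]
ft_force: [-0.0, 0.2, 0.8]
opening: 0.0804
time_s: 3.38
position: [0.5512, -0.0788, 0.0726]
orientation: [0.518, 0.483, 0.516, -0.482]
ft_force: [-5.0, 0.7, 6.9]
opening: 0.0629
```

```bash
python3 -m crank '[[[-1,0,0],[0,0,0],5.5],[[-3,0,0],[0,0,0],5.5],[[-6,0,0],[0,0,0],5.5],[[-10,0,0],[0,0,0],5.5],[[-14,0,0],[0,0,0],5.5],[[-18,0,0],[0,0,0],5.5],[[-22,0,0],[0,0,0],5.5],[[-25,0,0],[0,0,0],5.5],[[-26,0,0],[0,0,0],5.5],[[-26,0,0],[0,0,0],5.5]]'
python3 - <<'E'
from h import *
log();delta((.473,.381,.33),rot_down(90));shot('wrist','w4');shot('scene','s4')
E
```

```text
time_s: 4.22
position: [0.5511, -0.0783, 0.335]
orientation: [0.519, 0.484, 0.514, -0.481]
ft_force: [0.5, -0.1, -5.9]
opening: 0.0631
shift [  0.35  -4.64 -46.36] rot [-1.502  0.008 -0.005]
```

View pics/s4.png

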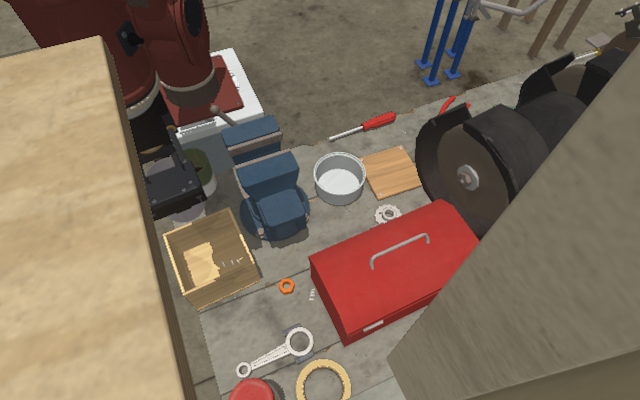

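View pics/w4.png

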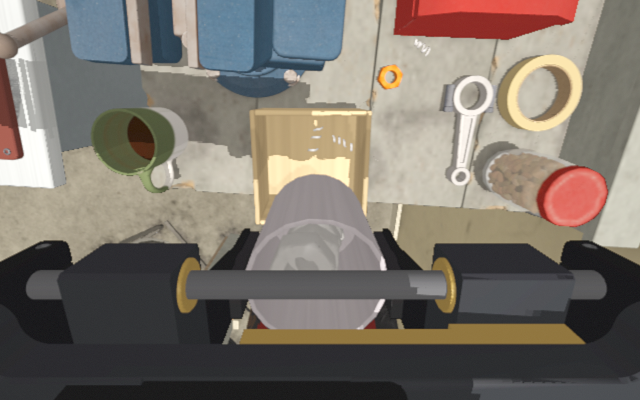

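The cup is out of the bin and held with the nuts inside; the bin now shows empty at (310,150) in the wrist view. I carry it over the vice.

```bash
python3 -m crank '[[[0.3,-0.5,-4],[-0.125,0,0],5.5],[[0.3,-1,-8],[-0.25,0,0],5.5],[[0.3,-1.5,-12],[-0.375,0,0],5.5],[[0.3,-2,-16],[-0.5,0,0],5.5],[[0.3,-2.4,-20],[-0.62,0,0],5.5],[[0.3,-2.8,-24],[-0.74,0,0],5.5],[[0.3,-3.2,-28],[-0.86,0,0],5.5],[[0.3,-3.6,-32],[-0.98,0,0],5.5],[[0.3,-4,-36],[-1.1,0,0],5.5],[[0.3,-4,-36],[-1.1,0,0],5.5]]'
python3 - <<'E'
from h import *
log();delta((.47,.381,.33),rot_down(90));print(pose()[2]['joint_positions'].round(3))
E
```

```text
time_s: 5.15
position: [0.4799, 0.2864, 0.3244]
orientation: [0.693, 0.135, 0.696, -0.134]
ft_force: [-1.7, 4.4, -4.1]
opening: 0.0631
shift [-0.53  8.4  -4.46] rot [-0.383 -0.004 -0.002]
[ 0.142  0.21  -0.878  1.527  0.157  1.481  0.448]
```

```bash
python3 -m crank '[[[-0.2,2,-1],[-0.1,0,0],5.5],[[-0.4,4.5,-2.5],[-0.22,0,0],5.5],[[-0.5,7,-3.7],[-0.32,0,0],5.5],[[-0.5,8.4,-4.4],[-0.38,0,0],5.5],[[-0.5,8.4,-4.4],[-0.38,0,0],5.5],[[-0.5,8.4,-4.4],[-0.38,0,0],5.5]]'
python3 - <<'E'
from h import *
log();print(pose()[2]['joint_positions'].round(3));shot('wrist','w5');shot('top','t5')
E
```

```text
time_s: 5.65
position: [0.4694, 0.3809, 0.3268]
orientation: [0.704, 0.001, 0.71, -0.0]
ft_force: [-0.2, -1.1, -5.7]
opening: 0.0633
[-0.024  0.349 -0.952  1.408  0.276  1.53   0.611]
```

View pics/w5.png

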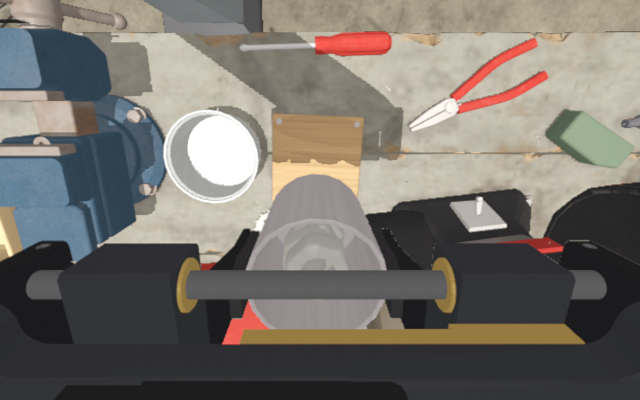

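View pics/t5.png

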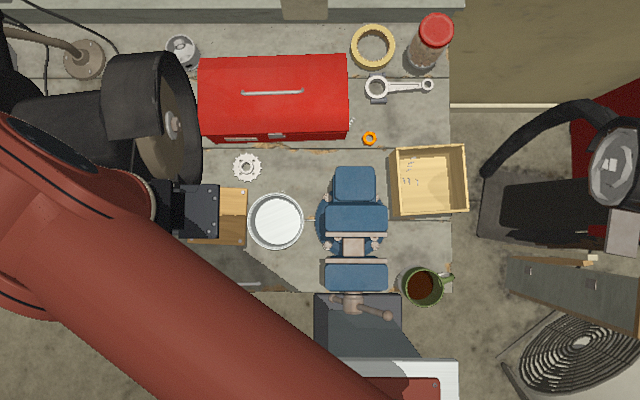

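The wrist view shows the board (318,150), the tub (215,155) and the grinder's front edge (370–525, ~200). I triangulate the grinder and work out the board's centre from this view.

```bash
cat >> h.py <<'E'
def tri2(c1,a,c2,b):
    A=[];B=[]
    for c,(u,v) in((c1,a),(c2,b)):
        E=np.array(c['extrinsics']);o=-E[:3,:3].T@E[:3,3];d=E[:3,:3].T@np.array([(u-c['cx'])/c['fx'],(v-c['cy'])/c['fy'],1]);d/=np.linalg.norm(d)
        P=np.eye(3)-np.outer(d,d);A.append(P);B.append(P@o)
    return np.linalg.solve(sum(A),sum(B))
E
python3 - <<'E'
from h import *
w=np.load('pics/w5.npy');save(w,'w5c',(200,90,420,270),3.5)
ct=json.load(open('pics/top0.json'));c=json.load(open('pics/w5.json'))
print(tri2(ct,(196,192),c,(370,213)),tri2(ct,(142,200),c,(400,207)),tri2(ct,(142,200),c,(525,190)))
for v in (190,200,213):print([plane(c,370,v,z).round(3) for z in(.02,.06,.1,.15)])
E
```

```text
[0.52937468 0.43721456 0.05704407] [0.49383817 0.47359577 0.17912777] [0.46164801 0.45761628 0.31384819]
[array([0.515, 0.461, 0.02 ]), array([0.504, 0.454, 0.06 ]), array([0.493, 0.447, 0.1  ]), array([0.479, 0.438, 0.15 ])]
[array([0.53 , 0.462, 0.02 ]), array([0.518, 0.455, 0.06 ]), array([0.506, 0.448, 0.1  ]), array([0.49 , 0.439, 0.15 ])]
[array([0.551, 0.463, 0.02 ]), array([0.537, 0.456, 0.06 ]), array([0.522, 0.448, 0.1  ]), array([0.505, 0.439, 0.15 ])]
```

View pics/w5c.png

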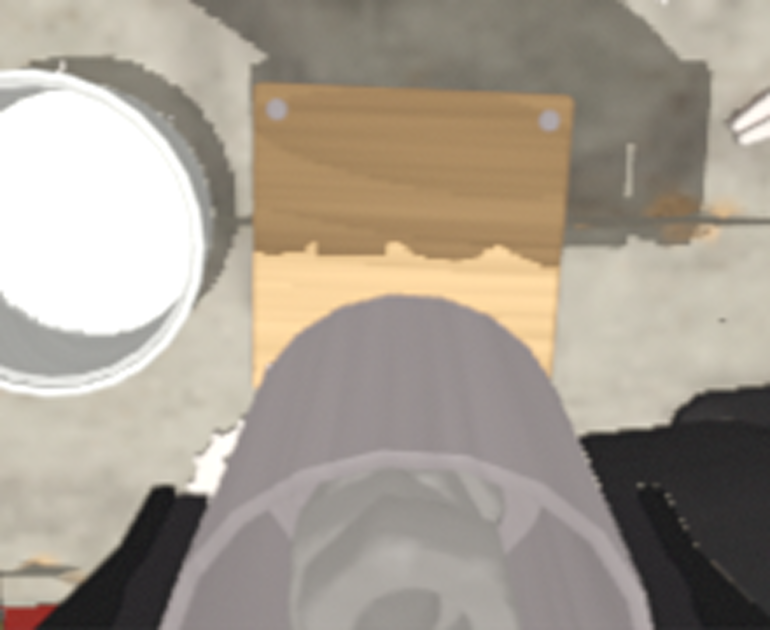

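```bash
python3 - <<'E'
from h import *
c=json.load(open('pics/w5.json'));f=lambda x,y,z:plane(c,200+x/3.5,90+y/3.5,z).round(4)[:2]
a,b=f(254,83,.012),f(572,97,.012);print(a,b,np.linalg.norm(a-b))
d=(b-a)/np.linalg.norm(b-a);n=np.array([d[1],-d[0]]);n*=np.sign(n[0]);print('centre',(a+b)/2+.065*n, np.degrees(np.arctan2(d[1],d[0])))
ct=json.load(open('pics/top0.json'))
for u,v in((196,192),(202,178),(142,200)):print([plane(ct,u,v,z).round(3) for z in(.1,.15,.2,.25)])
E
```

```text
[0.4064 0.3213] [0.4121 0.4485] 0.12732764821514614
centre [0.47418484 0.38199018] 87.43421693838604
[array([0.52 , 0.406, 0.1  ]), array([0.516, 0.391, 0.15 ]), array([0.512, 0.377, 0.2  ]), array([0.509, 0.363, 0.25 ])]
[array([0.549, 0.394, 0.1  ]), array([0.543, 0.38 , 0.15 ]), array([0.538, 0.367, 0.2  ]), array([0.533, 0.353, 0.25 ])]
[array([0.503, 0.517, 0.1  ]), array([0.5  , 0.497, 0.15 ]), array([0.497, 0.477, 0.2  ]), array([0.495, 0.457, 0.25 ])]
```

```bash
cat > fk.py <<'E'
import numpy as np, json
from scipy.spatial.transform import Rotation as R
from scipy.optimize import least_squares
D=[json.loads(l) for l in open('fk.txt')]
def frames(q,s,par):
    d0,a,ae,b,be,L,off1,off7,ls=par
    Rm=R.from_euler('z',s[0]*q[0]+off1); P=[np.array([0,0,0.])];p=np.array([0,0,d0])+Rm.apply([ls,0,0]);P.append(p)
    Rm=Rm*R.from_euler('y',s[1]*q[1]); 
    Rm=Rm*R.from_euler('z',s[2]*q[2]); p=p+Rm.apply([ae,0,a]);P.append(p)
    Rm=Rm*R.from_euler('y',s[3]*q[3]); Rm=Rm*R.from_euler('z',s[4]*q[4]); p=p+Rm.apply([be,0,b]);P.append(p)
    Rm=Rm*R.from_euler('y',s[5]*q[5]); Rm=Rm*R.from_euler('z',s[6]*q[6]+off7)
    p=p+Rm.apply([0,0,L]);P.append(p)
    T=Rm.as_matrix(); M=np.c_[T[:,2],T[:,1],-T[:,0]] # tool x along link z
    return P,M
def res(par,s):
    o=[]
    for q,p,w in D:
        P,M=frames(q,s,par);Mt=R.from_quat([w[1],w[2],w[3],w[0]]).as_matrix()
        o+=list(P[-1]-p)+list(.3*(M-Mt).ravel())
    return np.array(o)
if __name__=='__main__':
    import itertools
    best=[]
    for s1,s3,s5,s7 in itertools.product([1,-1],repeat=4):
      for o1 in(0,1.5,3,-1.5):
       for o7 in (0,1.57,3.1,-1.57):
        s=[s1,1,s3,1,s5,1,s7]
        r=least_squares(res,[.35,.45,0,.45,0,.3,o1,o7,0],args=(s,),max_nfev=60);best.append((r.cost,s,r.x))
    best.sort(key=lambda t:t[0])
    for c,s,x in best[:3]:print(c,s,x.round(4))
    json.dump([best[0][1],list(best[0][2])],open('fk.json','w'))
E
python3 fk.py
```

```text
0.00010620524826352869 [-1, 1, -1, 1, -1, 1, -1] [ 5.4190e-01  4.8540e-01 -3.2000e-03  4.9950e-01 -4.2000e-03  6.5060e-01
 -7.2300e-02 -4.7847e+00 -7.0000e-04]
0.00010620524826352927 [-1, 1, -1, 1, -1, 1, -1] [ 5.4190e-01  4.8540e-01 -3.2000e-03  4.9950e-01 -4.2000e-03  6.5060e-01
 -7.2300e-02  1.4985e+00 -7.0000e-04]
0.00010620524826352941 [-1, 1, -1, 1, -1, 1, -1] [ 5.4190e-01  4.8540e-01 -3.2000e-03  4.9950e-01 -4.2000e-03  6.5060e-01
 -7.2300e-02  1.4985e+00 -7.0000e-04]
```

```bash
python3 - <<'E'
from fk import *
s,x=json.load(open('fk.json'))
for L in(.33,.4,.5):
    y=list(x);y[0]=x[0]-x[5]+L;y[5]=L
    P,M=frames(D[-1][0],s,y);print(L,[p.round(3) for p in P[1:]])
E
```

```text
0.33 [array([-0.001,  0.   ,  0.221]), array([ 0.163, -0.011,  0.678]), array([0.479, 0.376, 0.66 ]), array([0.477, 0.377, 0.33 ])]
0.4 [array([-0.001,  0.   ,  0.291]), array([ 0.163, -0.011,  0.748]), array([0.479, 0.376, 0.73 ]), array([0.476, 0.377, 0.33 ])]
0.5 [array([-0.001,  0.   ,  0.391]), array([ 0.163, -0.011,  0.848]), array([0.479, 0.376, 0.83 ]), array([0.475, 0.377, 0.33 ])]
```

```bash
python3 - <<'E'
from h import *
delta((.466,.379,.14),rot_down(103)); delta((.466,.379,.0785),rot_down(103))
E
```

```text
shift [18.78 -0.05 -0.36] rot [-0.232 -0.006 -0.001]
shift [24.93 -0.06 -0.33] rot [-0.232 -0.006 -0.001]
```

```bash
python3 -m crank '[[[0.2,0,-0.4],[-0.11,-0.006,0],5.5],[[1,0,-0.4],[-0.23,-0.006,0],5.5],[[4,0,-0.4],[-0.23,-0.006,0],5.5],[[8,0,-0.4],[-0.23,-0.006,0],5.5],[[12,0,-0.4],[-0.23,-0.006,0],5.5],[[15,0,-0.4],[-0.23,-0.006,0],5.5],[[17,0,-0.4],[-0.23,-0.006,0],5.5],[[18.5,0,-0.4],[-0.23,-0.006,0],5.5],[[18.8,0,-0.4],[-0.23,-0.006,0],5.5],[[18.8,0,-0.4],[-0.23,-0.006,0],5.5]]'
python3 - <<'E'
from h import *
log();delta((.466,.379,.081),rot_down(103));shot('wrist','w6');shot('scene','s6',(330,60,590,260),3)
E
```

```text
time_s: 6.58
position: [0.4658, 0.3786, 0.1393]
orientation: [0.702, -0.079, 0.703, 0.079]
ft_force: [-0.1, 0.5, -4.1]
opening: 0.0633
shift [5.83 0.03 0.03] rot [-0.004 -0.001 -0.001]
```

View pics/w6.png

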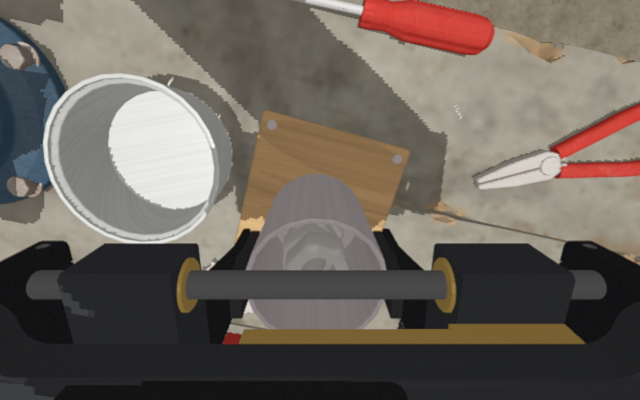

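View pics/s6.png

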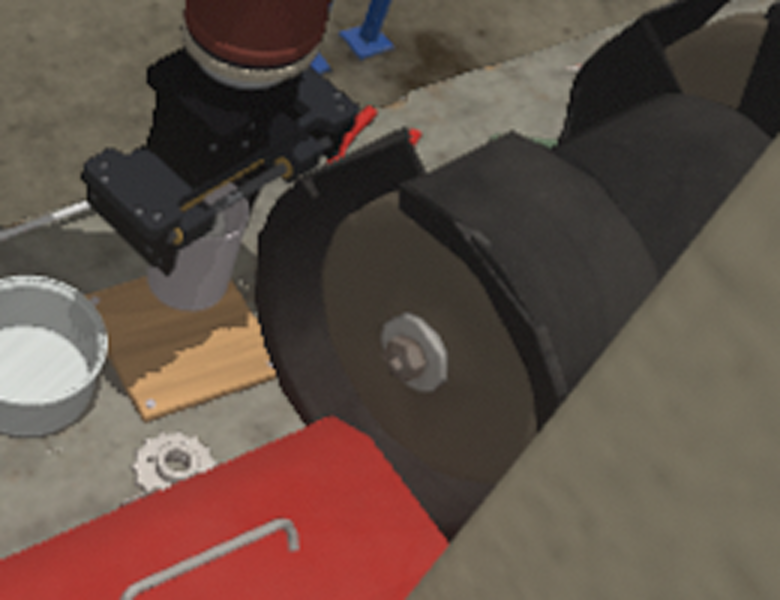

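The wrist view shows the cup over the board (325,190), clear of the tub. In the scene crop the gripper body (230,180) stays in front of the grinder's guard (260–410, 130–300). I lower the rest slowly.

```bash
python3 -m crank '[[[1.5,0,0],[0,0,0],5.5],[[3,0,0],[0,0,0],5.5],[[4.2,0,0],[0,0,0],5.5],[[5,0,0],[0,0,0],5.5],[[5.3,0,0],[0,0,0],5.5],[[5.5,0,0],[0,0,0],5.5],[[5.7,0,0],[0,0,0],5.5],[[5.8,0,0],[0,0,0],5.5]]'
```

```text
time_s: 7.35
position: [0.4666, 0.3803, 0.0834]
orientation: [0.704, -0.078, 0.702, 0.08]
ft_force: [-0.7, -0.2, -5.1]
opening: 0.063
```

```bash
python3 -m crank '[[[0.2,0,0],[0,0,0],5.5],[[0.35,0,0],[0,0,0],5.5],[[0.45,0,0],[0,0,0],5.5],[[0.55,0,0],[0,0,0],5.5],[[0.6,0,0],[0,0,0],5.5]]'
```

```text
time_s: 7.77
position: [0.4668, 0.3805, 0.0786]
orientation: [0.704, -0.078, 0.702, 0.08]
ft_force: [-4.0, -5.6, 10.4]
opening: 0.0631
```

Contact is made (the z force went from −5 to +10 N). I release and rise.

```bash
python3 -m crank '[[[0,0,0],[0,0,0],7.8],[[0,0,0],[0,0,0],7.8],[[0,0,0],[0,0,0],7.8],[[0,0,0],[0,0,0],7.8],[[-1,0,0],[0,0,0],7.8]]' && python3 -m crank '[[[-1,0,0],[0,0,0],7.8],[[-3,0,0],[0,0,0],7.8],[[-6,0,0],[0,0,0],7.8],[[-10,0,0],[0,0,0],7.8],[[-14,0,0],[0,0,0],7.8],[[-18,0,0],[0,0,0],7.8],[[-22,0,0],[0,0,0],8.7],[[-26,0,0],[0,0,0],8.7],[[-27,0,0],[0,0,0],8.7]]'
python3 - <<'E'
from h import *
log();print(pose()[2]['joint_positions'].round(3));shot('wrist','w7');shot('scene','s7')
E
```

```text
time_s: 8.18
position: [0.4662, 0.3797, 0.0874]
orientation: [0.703, -0.079, 0.702, 0.079]
ft_force: [-0.7, 0.4, -0.0]
opening: 0.0771
time_s: 8.93
position: [0.466, 0.381, 0.3653]
orientation: [0.706, -0.077, 0.7, 0.081]
ft_force: [-0.1, 1.0, -0.7]
opening: 0.0857
[ 0.003  0.335 -1.001  1.356  0.283  1.589  0.831]
```

View pics/w7.png

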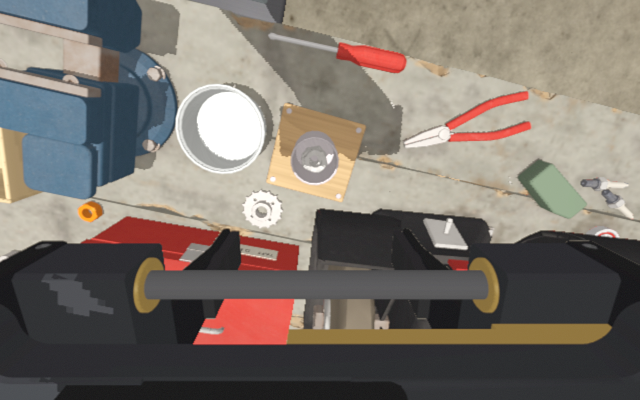

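View pics/s7.png

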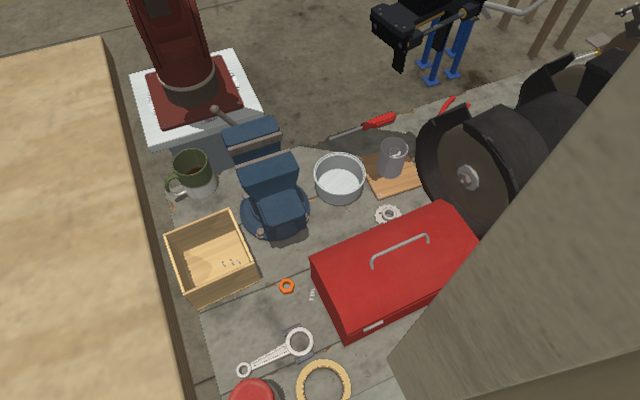

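The cup stands on the board at (316,158) in the wrist view and (393,158) in scene, upright, with the nuts inside. Next I tilt the tool a little, clear of things, to learn the wrist length.

```bash
python3 - <<'E'
from h import *
p,r,s=pose();b=np.radians(-20);ax=np.cross([0,0,-1],[np.cos(b),np.sin(b),0]);T=R.from_rotvec(ax*.5)*r
delta((.40,.381,.42),T.as_matrix())
c=json.load(open('pics/w7.json'));print(plane(c,316,156,.097))
E
```

```text
shift [-5.9   1.53 -6.39] rot [-0.003 -0.42  -0.271]
[0.45928204 0.38136752 0.097     ]
```

```bash
python3 -m crank '[[[-3,0.8,-3],[0,-0.1,-0.07],8.7],[[-6,1.5,-6],[0,-0.2,-0.14],8.7],[[-6,1.5,-6.4],[0,-0.3,-0.2],8.7],[[-6,1.5,-6.4],[0,-0.42,-0.27],8.7],[[-6,1.5,-6.4],[0,-0.42,-0.27],8.7]]'
python3 - <<'E'
from h import *
log();print(pose()[2]['joint_positions'].round(3))
E
python3 fk.py
```

```text
time_s: 9.45
position: [0.3949, 0.3832, 0.4211]
orientation: [0.841, -0.156, 0.518, 0.003]
ft_force: [-0.9, 0.5, -0.1]
opening: 0.0871
[-0.117  0.043 -1.068  1.564  0.548  1.53   0.604]
0.0002853705975302177 [-1, 1, -1, 1, -1, 1, -1] [ 2.555e-01  4.706e-01 -2.100e-03  4.997e-01 -5.100e-03  3.512e-01
 -6.960e-02  1.502e+00  6.000e-04]
0.0002853705975302195 [-1, 1, -1, 1, -1, 1, -1] [ 2.555e-01  4.706e-01 -2.100e-03  4.997e-01 -5.100e-03  3.512e-01
 -6.960e-02  1.502e+00  6.000e-04]
0.0002853705975302196 [-1, 1, -1, 1, -1, 1, -1] [ 2.555e-01  4.706e-01 -2.100e-03  4.997e-01 -5.100e-03  3.512e-01
 -6.960e-02  1.502e+00  6.000e-04]
```

```bash
cat > ik.py <<'E'
from fk import *
s,par=json.load(open('fk.json'))
lo=np.array([-2.58,-.38,-1.3,.25,-1.5,.08,-2.65])+.05;hi=np.array([2.58,2.09,1.39,2.4,4.64,2.09,2.65])-.05
def Rt(b,th,roll):
    """tool x bearing b, pitched down th; roll about x (deg); roll 0: camera up (tool z down)"""
    b,th=np.radians(b),np.radians(th)
    x=np.array([np.cos(b)*np.cos(th),np.sin(b)*np.cos(th),-np.sin(th)])
    y=np.array([np.sin(b),-np.cos(b),0]);z=np.cross(x,y);M=np.c_[x,y,z]
    return (R.from_rotvec(x*np.radians(roll))*R.from_matrix(M)).as_matrix()
def ik(p,M,q0,reg=.003):
    def f(q):
        P,T=frames(q,s,par)
        return np.r_[(P[-1]-p)*5,(T-M).ravel(),reg*(q-q0)]
    r=least_squares(f,np.clip(q0,lo+1e-3,hi-1e-3),bounds=(lo,hi),max_nfev=200)
    P,T=frames(r.x,s,par);return r.x,np.linalg.norm(P[-1]-p),np.linalg.norm(T-M),P
E
cat > t.py <<'E'
from ik import *
seeds=[[a,.5,c,2,e,1.2,g] for a in(-1.2,-.5,.3) for c in(-.8,0,.8) for e in(.8,1.6,2.6) for g in(-1.5,1.5)]
cup=np.array([.464,.381,.075])
def best(p,M):
    o=[]
    for q0 in seeds:
        q,e1,e2,P=ik(p,M,np.array(q0,float))
        if e1<.004 and e2<.02:o.append((np.min(np.minimum(q-lo,hi-q)),q,P))
    return max(o,key=lambda t:t[0]) if o else None
for th in(10,20,30):
  for b in(-40,-20,0,20,40):
    M=Rt(b,th,0);r=best(cup-.003*M[:,0],M)
    tip=135
    M2=Rt(b,th,tip);ri=np.array([np.sin(np.radians(b)),-np.cos(np.radians(b)),0])
    r2=best(np.array([.46,.245,.14])-.03*ri,M2)
    print(th,b,None if r is None else (r[0].round(2),r[1].round(2),r[2][2].round(2),r[2][3].round(2)),'|',None if r2 is None else(r2[0].round(2),r2[1].round(2),r2[2][2].round(2),r2[2][3].round(2)))
E
python3 t.py
```

```text
10 -40 (np.float64(0.51), array([-1.48,  0.9 ,  0.21,  1.68,  1.05,  1.51,  2.09]), array([0.06, 0.36, 0.55]), array([0.2 , 0.61, 0.14])) | (np.float64(0.38), array([-1.05,  0.66, -0.2 ,  1.97,  1.31,  1.65, -0.38]), array([0.16, 0.24, 0.63]), array([0.21, 0.49, 0.2 ]))
10 -20 (np.float64(0.37), array([-1.03,  0.81, -0.38,  1.98,  1.6 ,  1.67,  1.89]), array([0.2 , 0.28, 0.58]), array([0.14, 0.5 , 0.14])) | (np.float64(0.11), array([-0.45,  0.78, -0.9 ,  2.24,  1.82,  1.92, -0.42]), array([0.31, 0.12, 0.59]), array([0.15, 0.39, 0.2 ]))
10 0 (np.float64(0.1), array([-0.57,  0.92, -0.8 ,  2.25,  2.16,  1.85,  1.94]), array([0.33, 0.18, 0.54]), array([0.12, 0.38, 0.14])) | None
10 20 None | None
10 40 None | None
20 -40 (np.float64(0.5), array([-1.27,  0.77, -0.03,  1.72,  1.1 ,  1.51,  2.1 ]), array([0.12, 0.31, 0.59]), array([0.21, 0.59, 0.2 ])) | (np.float64(0.37), array([-0.71,  0.61, -0.57,  1.98,  1.35,  1.67, -0.32]), array([0.22, 0.16, 0.64]), array([0.23, 0.48, 0.26]))
20 -20 (np.float64(0.34), array([-0.74,  0.79, -0.7 ,  2.01,  1.64,  1.68,  1.99]), array([0.26, 0.21, 0.59]),
[... 359 characters left out ...]
.49), array([-0.93,  0.71, -0.42,  1.75,  1.19,  1.55,  2.1 ]), array([0.2 , 0.23, 0.61]), array([0.23, 0.58, 0.25])) | (np.float64(0.36), array([-0.42,  0.6 , -0.87,  1.99,  1.35,  1.65, -0.24]), array([0.25, 0.09, 0.65]), array([0.25, 0.46, 0.32]))
30 -20 (np.float64(0.33), array([-0.53,  0.76, -0.9 ,  2.02,  1.61,  1.6 ,  2.1 ]), array([0.29, 0.14, 0.6 ]), array([0.18, 0.49, 0.25])) | (np.float64(0.11), array([-0.21,  0.48, -1.08,  2.24,  1.54,  1.46, -0.16]), array([0.22, 0.03, 0.67]), array([0.18, 0.38, 0.32]))
30 0 (np.float64(0.09), array([-0.31,  0.69, -1.04,  2.26,  1.89,  1.43,  2.18]), array([0.29, 0.07, 0.62]), array([0.16, 0.38, 0.25])) | None
30 20 None | None
30 40 None | None
```

```bash
cat > t2.py <<'E'
from ik import *
import h
def path(q1,n,sel=None):
    p0,R0,st=h.pose();q0=st['joint_positions']
    for k in range(1,n+1):
        q=q0+(q1-q0)*k/n;P,T=frames(q,s,par)
        print(k,'[[%s],[%s]]'%(','.join('%.1f'%v for v in R0.inv().apply(P[-1]-p0)*100),','.join('%.2f'%v for v in (R0.inv()*R.from_matrix(T)).as_rotvec())),'P',P[-1].round(3),'wr',P[3].round(2))
E
python3 - <<'E'
from t2 import *
w=np.load('pics/w7.npy');h.save(w,'w7c',(260,95,380,215),5)
b,th=-20,15
cup=np.array([.4655,.380,.075]);M=Rt(b,th,0);x=M[:,0]
q0=np.array([-.74,.79,-.7,2.0,1.64,1.68,1.99])
for d in(0,.13,.17):
    p=cup-.003*x-d*x*[1,1,1];q,e1,e2,P=ik(p,M,q0);print(d,p.round(3),q.round(2),e1.round(4),e2.round(3),'wr',P[3].round(2),'el',P[2].round(2))
p=cup-.003*x-.16*x+[0,0,.03]
q,_,_,_=ik(p,M,q0);path(q,24)
E
```

```text
0 [0.463 0.381 0.076] [-0.79  0.84 -0.65  2.    1.68  1.75  1.95] 0.0 0.0 wr [0.14 0.5  0.17] el [0.26 0.23 0.57]
0.13 [0.345 0.424 0.109] [-0.96  0.83 -0.75  1.95  1.5   1.9   1.91] 0.0 0.0 wr [0.03 0.54 0.2 ] el [0.22 0.27 0.57]
0.17 [0.308 0.437 0.12 ] [-1.02  0.84 -0.77  1.92  1.45  1.95  1.9 ] 0.0 0.0 wr [-0.01  0.55  0.21] el [0.2  0.28 0.57]
1 [[1.7,0.0,-0.8],[-0.10,0.03,-0.06]] P [0.396 0.379 0.403] wr [0.24 0.46 0.71]
2 [[3.1,0.0,-1.4],[-0.20,0.05,-0.09]] P [0.397 0.375 0.388] wr [0.24 0.46 0.69]
3 [[4.3,0.1,-2.1],[-0.30,0.06,-0.12]] P [0.397 0.372 0.374] wr [0.24 0.47 0.67]
4 [[5.6,0.3,-2.7],[-0.40,0.07,-0.15]] P [0.396 0.37  0.36 ] wr [0.24 0.48 0.65]
5 [[6.8,0.5,-3.4],[-0.49,0.09,-0.18]] P [0.396 0.368 0.347] wr [0.24 0.49 0.64]
6 [[7.9,0.7,-4.1],[-0.60,0.10,-0.21]] P [0.395 0.366 0.333] wr [0.23 0.5  0.62]
7 [[9.0,1.0,-4.7],[-0.70,0.11,-0.24]] P [0.394 0.366 0.32 ] wr [0.23 0.51 0.6 ]
8 [[10.1,1.3,-5.3],[-0.80,0.13,-0.27]] P [0.393 0.365 0.308] wr [0.22 0.51 0.58]
9 [[11.1,1.7,-6.0],[-0.90,0.14,-0.30]] P [0.392 0.366 0.296] wr [0.22 0.52 0.56]
10 [[12.0,2.1,-6.6],[-1.00,
[... 518 characters left out ...]
84 0.219] wr [0.14 0.56 0.41]
17 [[17.1,6.5,-11.0],[-1.72,0.23,-0.61]] P [0.367 0.389 0.21 ] wr [0.12 0.57 0.38]
18 [[17.6,7.3,-11.7],[-1.82,0.24,-0.66]] P [0.362 0.394 0.2  ] wr [0.1  0.57 0.36]
19 [[18.0,8.2,-12.5],[-1.92,0.26,-0.71]] P [0.356 0.4   0.191] wr [0.09 0.57 0.34]
20 [[18.4,9.1,-13.2],[-2.02,0.27,-0.76]] P [0.35  0.406 0.182] wr [0.07 0.57 0.32]
21 [[18.8,10.1,-14.0],[-2.12,0.28,-0.82]] P [0.343 0.412 0.173] wr [0.05 0.56 0.3 ]
22 [[19.0,11.1,-14.9],[-2.21,0.29,-0.87]] P [0.335 0.419 0.164] wr [0.03 0.56 0.28]
23 [[19.3,12.1,-15.8],[-2.30,0.30,-0.94]] P [0.327 0.427 0.156] wr [0.02 0.56 0.26]
24 [[19.5,13.2,-16.8],[-2.39,0.31,-1.00]] P [0.318 0.434 0.147] wr [-0.    0.55  0.24]
```

View pics/w7c.png

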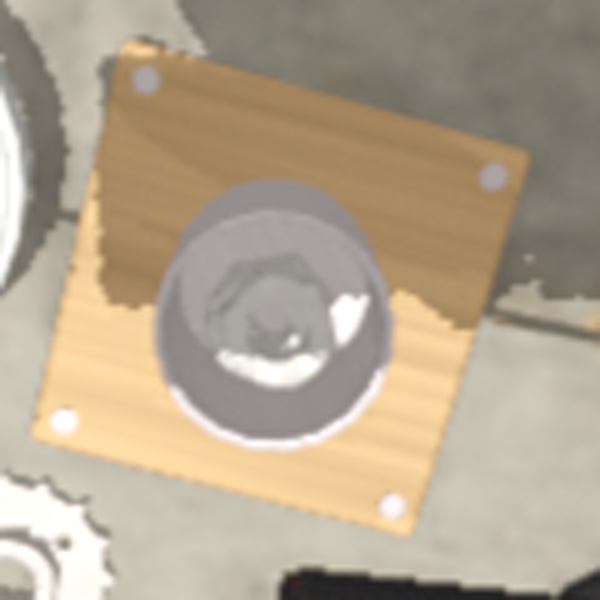

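The crop shows the cup upright on the board with the nuts in it; its rim centre is at about (314.6,160.6) in the wrist frame.

```bash
python3 - <<'E'
from h import *
c=json.load(open('pics/w7.json'));f=lambda x,y,z:plane(c,260+x/5,95+y/5,z).round(4)[:2]
print('cup',f(273,328,.097)); b=[f(x,y,.012) for x,y in[(130,42),(528,155),(412,530),(35,435)]];print(b,np.mean(b,0))
print('grinder low edge z0.06/.15',f(290,572,.06),f(290,572,.15))
E
python3 -m crank '[[[1.7,0,-0.8],[-0.1,0.03,-0.05],8.5],[[3.1,0,-1.4],[-0.2,0.05,-0.09],8.5],[[4.3,0.1,-2.1],[-0.3,0.06,-0.12],8.5],[[5.6,0.3,-2.7],[-0.4,0.07,-0.15],8.5],[[6.8,0.5,-3.4],[-0.5,0.09,-0.18],8.5],[[7.9,0.7,-4.1],[-0.6,0.1,-0.21],8.5],[[9,1,-4.7],[-0.7,0.11,-0.24],8.5],[[10,1.3,-5.3],[-0.8,0.13,-0.27],8.5],[[11,1.7,-6],[-0.9,0.14,-0.3],8.5],[[12,2.1,-6.6],[-1,0.15,-0.34],8.5]]'
cat > t3.py <<'E'
from t2 import *
h.log()
b,th=-20,15
cup=np.array([.4655,.380,.075]);M=Rt(b,th,0);x=M[:,0]
p=cup-.163*x+[0,0,.03]
print('q',h.pose()[2]['joint_positions'].round(2))
E
cp t3.py t4.py; echo "q,_,_,_=ik(p,M,np.array([-.74,.79,-.7,2.0,1.64,1.68,1.99]));path(q,14)" >> t4.py; python3 t4.py
```

```text
cup [0.4656 0.3809]
[array([0.4066, 0.3236]), array([0.4122, 0.4489]), array([0.5374, 0.4441]), array([0.5329, 0.3175])] [0.472275 0.383525]
grinder low edge z0.06/.15 [0.5437 0.4038] [0.5121 0.3956]
time_s: 10.28
position: [0.3904, 0.3655, 0.2815]
orientation: [-0.61, 0.621, -0.482, -0.102]
ft_force: [0.2, -0.7, -0.3]
opening: 0.085
q [-0.39  0.42 -1.1   1.7   0.95  1.81  1.15]
1 [[0.2,1.0,-0.9],[-0.12,0.05,-0.02]] P [0.38  0.359 0.276] wr [0.2  0.54 0.52]
2 [[0.7,1.9,-0.4],[-0.22,0.06,-0.06]] P [0.378 0.362 0.264] wr [0.19 0.55 0.5 ]
3 [[1.2,2.9,0.1],[-0.32,0.07,-0.10]] P [0.376 0.366 0.254] wr [0.18 0.55 0.47]
4 [[1.7,3.9,0.6],[-0.42,0.08,-0.14]] P [0.374 0.371 0.243] wr [0.17 0.56 0.45]
5 [[2.0,4.9,1.1],[-0.52,0.09,-0.18]] P [0.371 0.375 0.232] wr [0.15 0.56 0.43]
6 [[2.3,5.9,1.6],[-0.62,0.10,-0.22]] P [0.367 0.381 0.222] wr [0.14 0.57 0.41]
7 [[2.6,7.0,2.2],[-0.71,0.11,-0.27]] P [0.363 0.386 0.212] wr [0.12 0.57 0.39]
8 [[2.8,8.1,2.7],[-0.81,0.13,-0.31]] P [0.359 0.392 0.202] wr [0.1  0.57 0.37]
9 [[2.9,9.2,3.2],[-0.91,0.14,-0.36]] P [0.353 0.398 0.192] wr [0.09 0.57 0.34]
10 [[2.9,10.4,3.7],[-1.01,0.16,-0.41]] P [0.348 0.405 0.183] wr [0.07 0.57 0.32]
11 [[2.9,11.6,4.2],[-1.11,0.18,-0.47]] P [0.341 0.412 0.174] wr [0.05 0.57 0.3 ]
12 [[2.9,12.9,4.7],[-1.20,0.20,-0.52]] P [0.334 0.419 0.165] wr [0.03 0.56 0.28]
13 [[2.8,14.2,5.2],[-1.29,0.23,-0.58]] P [0.326 0.426 0.156] wr [0.02 0.56 0.26]
14 [[2.6,15.6,5.6],[-1.39,0.25,-0.64]] P [0.318 0.434 0.147] wr [-0.    0.55  0.24]
```

```bash
python3 -m crank '[[[0.3,1,-0.6],[-0.11,0.05,-0.02],8.5],[[0.7,1.9,-0.3],[-0.22,0.06,-0.06],8.5],[[1.2,2.9,0.1],[-0.32,0.07,-0.1],8.5],[[1.7,3.9,0.6],[-0.42,0.08,-0.14],8.5],[[2,4.9,1.1],[-0.52,0.09,-0.18],8.5],[[2.3,5.9,1.6],[-0.62,0.1,-0.22],8.5],[[2.6,7,2.2],[-0.71,0.11,-0.27],8.5],[[2.8,8.1,2.7],[-0.81,0.13,-0.31],8.5],[[2.9,9.2,3.2],[-0.91,0.14,-0.36],8.5],[[2.9,10.4,3.7],[-1.01,0.16,-0.41],8.5]]'
echo "h.delta(p,M)" >>t3.py; python3 t3.py
```

```text
time_s: 11.12
position: [0.348, 0.4038, 0.1814]
orientation: [-0.201, 0.924, -0.288, -0.152]
ft_force: [0.2, 0.4, -0.4]
opening: 0.0851
q [-0.74  0.72 -1.    1.86  1.28  2.02  1.75]
shift [-2.46  0.52  4.88] rot [-0.375  0.117 -0.201]
```

```bash
sed -i 's/^p=.*/import sys;p=cup-(.003+float(sys.argv[1]))*x/' t3.py; python3 t3.py .11
```

```text
q [-0.74  0.72 -1.    1.86  1.28  2.02  1.75]
shift [3.6  0.29 7.11] rot [-0.375  0.117 -0.201]
```

```bash
python3 -m crank '[[[0.5,0,1],[-0.1,0.03,-0.05],8.5],[[1.2,0.1,2.4],[-0.2,0.06,-0.1],8.5],[[2,0.2,4],[-0.3,0.09,-0.16],8.5],[[2.8,0.3,5.5],[-0.375,0.12,-0.2],8.5],[[3.6,0.3,7.1],[-0.375,0.12,-0.2],8.5],[[3.6,0.3,7.1],[-0.375,0.12,-0.2],8.5],[[3.6,0.3,7.1],[-0.375,0.12,-0.2],8.5]]'
python3 t3.py 0; python3 -c "
from h import *
shot('wrist','w8');shot('scene','s8',(300,40,560,240),3)"
```

```text
time_s: 11.7
position: [0.3633, 0.4158, 0.1029]
orientation: [-0.02, 0.976, -0.175, -0.128]
ft_force: [0.9, 0.4, 0.0]
opening: 0.0852
q [-0.84  0.88 -0.87  1.96  1.51  2.01  1.96]
shift [10.88 -0.2  -0.08] rot [ 0.004 -0.002 -0.006]
```

View pics/w8.png

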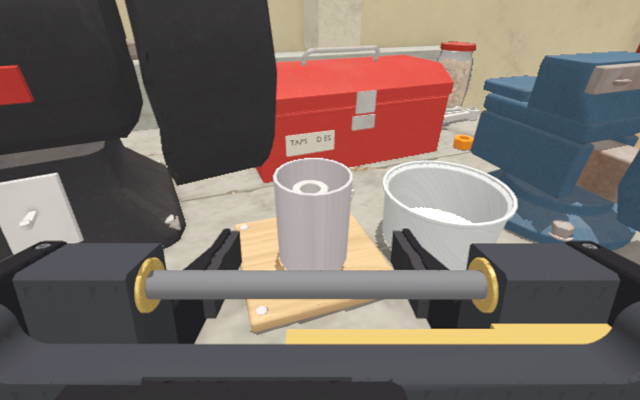

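View pics/s8.png

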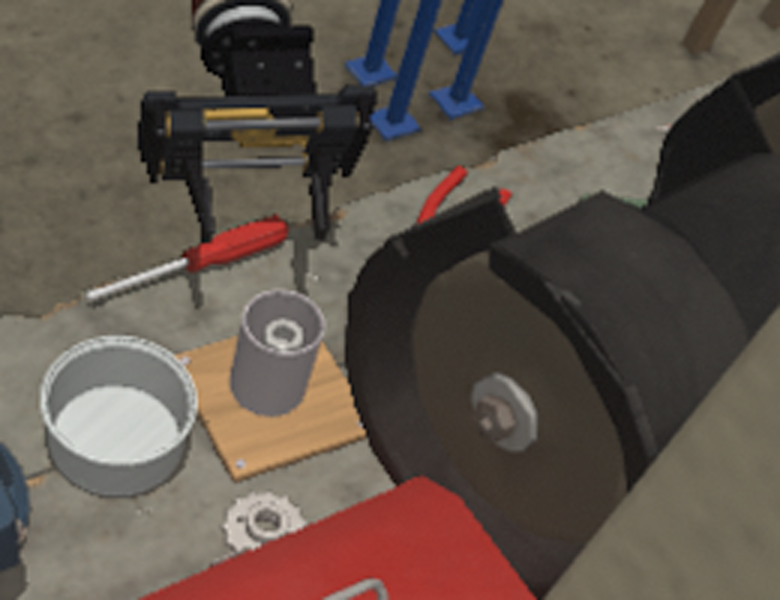

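The wrist view shows the cup (313,215) centred between the fingers (235 and 400), with the tub on the right and the guard clear on the left. The scene crop agrees. I move in and grip.

```bash
python3 -m crank '[[[2.5,0,0],[0,0,0],8.5],[[5,-0.1,0],[0,0,0],8.5],[[7.5,-0.1,-0.1],[0,0,0],8.5],[[9.5,-0.2,-0.1],[0,0,0],8.5],[[10.5,-0.2,-0.1],[0,0,0],8.5],[[10.9,-0.2,-0.1],[0,0,0],8.5],[[10.9,-0.2,-0.1],[0,0,0],8.5],[[10.9,-0.2,-0.1],[0,0,0],8.5]]'; python3 t3.py 0;python3 -c "
from h import *
shot('wrist','w9')"
```

```text
time_s: 12.47
position: [0.4621, 0.3828, 0.0782]
orientation: [-0.023, 0.976, -0.174, -0.128]
ft_force: [0.2, 0.7, 0.5]
opening: 0.0849
q [-0.71  0.87 -0.78  1.99  1.66  1.87  2.01]
shift [0.18 0.15 0.21] rot [-0.001 -0.002 -0.003]
```

View pics/w9.png

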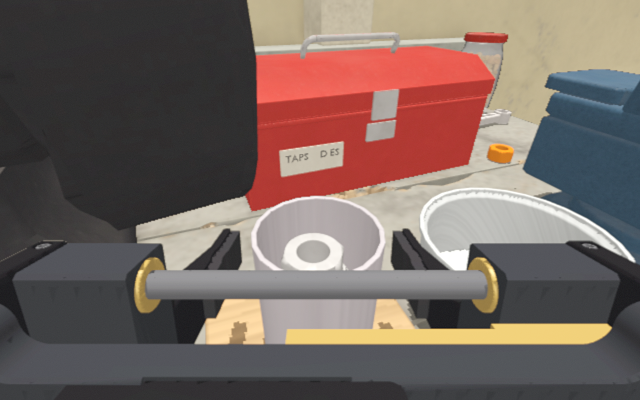

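The cup (columns 252–385) is centred between the fingers. I make a small correction and close.

```bash
python3 -m crank '[[[0.2,0.1,0.1],[0,0,0],8.5],[[0.2,0.1,0.1],[0,0,0],5.5],[[0.2,0.1,0.1],[0,0,0],5.5],[[0.2,0.1,0.1],[0,0,0],5.5],[[0.2,0.1,0.1],[0,0,0],5.5],[[0.2,0.1,0.1],[0,0,0],5.5],[[0.2,0.1,0.1],[0,0,0],5.5],[[0.2,0.1,0.1],[0,0,0],5.5]]' 45; python3 t3.py 0
```

```text
time_s: 13.18
position: [0.463, 0.3817, 0.0766]
orientation: [-0.023, 0.976, -0.173, -0.128]
ft_force: [-1.6, -0.2, 0.2]
opening: 0.0621
q [-0.7   0.87 -0.78  1.99  1.66  1.87  2.01]
shift [0.03 0.07 0.08] rot [-0.    -0.002 -0.002]
```

```bash
cat > t5.py <<'E'
from t2 import *
import sys
def pourpose(b,th,roll,g): 
    M=Rt(b,th,roll);return np.array(g)-.003*M[:,0],M
E
python3 - <<'E'
from t5 import *
q=h.pose()[2]['joint_positions']
for roll in range(0,150,10):
    p,M=pourpose(-30,15,roll,[.475,.271,.145]);q,e1,e2,P=ik(p,M,q,.001);print(roll,q.round(2),e1.round(4),e2.round(3),P[2].round(2),P[3].round(2), (-M[:,2]).round(2))
h.delta(np.array([.475,.271,.16])-.003*Rt(-30,15,0)[:,0],Rt(-30,15,0))
p=h.pose()[0];h.delta(p+[0,0,.10],Rt(-20,15,0))
E
```

```text
0 [-0.53  0.69 -0.82  2.11  1.59  1.81  1.98] 0.0 0.0 [0.27 0.13 0.62] [0.18 0.44 0.24] [ 0.22 -0.13  0.97]
10 [-0.53  0.69 -0.82  2.11  1.59  1.82  1.81] 0.0 0.0 [0.27 0.13 0.62] [0.18 0.44 0.24] [ 0.13 -0.28  0.95]
20 [-0.53  0.69 -0.82  2.11  1.59  1.82  1.63] 0.0 0.0 [0.27 0.13 0.62] [0.18 0.44 0.24] [ 0.04 -0.42  0.91]
30 [-0.53  0.69 -0.82  2.11  1.59  1.82  1.46] 0.0 0.0 [0.27 0.13 0.62] [0.18 0.44 0.24] [-0.06 -0.55  0.84]
40 [-0.53  0.69 -0.82  2.11  1.59  1.82  1.28] 0.0 0.0 [0.27 0.13 0.62] [0.18 0.44 0.24] [-0.15 -0.66  0.74]
50 [-0.53  0.69 -0.82  2.11  1.59  1.82  1.11] 0.0 0.0 [0.27 0.13 0.62] [0.18 0.44 0.24] [-0.24 -0.75  0.62]
60 [-0.53  0.69 -0.82  2.11  1.59  1.82  0.93] 0.0 0.0 [0.27 0.13 0.62] [0.18 0.44 0.24] [-0.32 -0.81  0.48]
70 [-0.53  0.69 -0.82  2.11  1.59  1.82  0.76] 0.0 0.0 [0.27 0.13 0.62] [0.18 0.44 0.24] [-0.39 -0.86  0.33]
80 [-0.53  0.69 -0.83  2.11  1.59  1.82  0.58] 0.0 0.0 [0.27 0.13 0.62] [0.18 0.44 0.24] [-0.45 -0.88  0.17]
90 [-0.53  0.7  -0.83  2.11  1.59  1.82  0.41] 0.0 0.0 [0.27 0.13 0.62] [0.18 0.44 0.24] [-0.5  -0.87  0.  ]
100 [-0.53  0.7  -0.83  2.11  1.59  1.82  0.24] 0.0 0.0 [0.27 0.13 0.62] [0.18 0.44 0.24] [-0.53 -0.83 -0.17]
110 [-0.53  0.7  -0.83  2.11  1.59  1.82  0.06] 0.0 0.0 [0.27 0.13 0.62] [0.18 0.44 0.24] [-0.55 -0.77 -0.33]
120 [-0.53  0.7  -0.83  2.11  1.59  1.82 -0.11] 0.0 0.0 [0.27 0.13 0.62] [0.18 0.44 0.24] [-0.55 -0.69 -0.48]
130 [-0.53  0.7  -0.83  2.11  1.59  1.82 -0.29] 0.0 0.0 [0.27 0.13 0.62] [0.18 0.44 0.24] [-0.53 -0.58 -0.62]
140 [-0.53  0.7  -0.83  2.11  1.59  1.82 -0.46] 0.0 0.0 [0.27 0.13 0.62] [0.18 0.44 0.24] [-0.49 -0.46 -0.74]
shift [ 2.33  9.93 -9.33] rot [ 0.045 -0.002  0.166]
shift [-2.57  0.   -9.66] rot [-0.    -0.002 -0.002]
```

```bash
python3 - <<'E'
from t5 import *
p0,R0,st=h.pose();ut=R0.inv().apply([0,0,1]);print('u tool',ut.round(3))
T=np.array([.46,.245,0])
for b in(-30,-40):
  for th in(5,10):
    for roll in(140,):
        M=Rt(b,th,roll);u=M@ut;uh=np.array([u[0],u[1],0]);g=T-uh*.040+[0,0,.14]
        q=st['joint_positions'];
        for r in range(0,roll+1,20): q,e1,e2,P=ik(g-.003*M[:,0],Rt(b,th,r),q,.001)
        x=M[:,0];y=M[:,1];z=M[:,2];c=[g-.051*x+sy*.095*y+sz*.0375*z for sy in(1,-1) for sz in(1,-1)]
        low=min((g+.021*u+.032*np.array(v) for v in [np.cross(u,[0,0,1])]),key=lambda a:a[2])
        print(b,th,roll,'tip',np.degrees(np.arccos(u[2])).round(),'u',u.round(2),'g',g.round(3),q.round(2),e1.round(3),e2.round(3),'\n corners',[a.round(3).tolist() for a in c],'lip low',(g+.021*u)[2]-.032*np.sqrt(1-u[2]**2))
E
```

```text
u tool [-0.257  0.    -0.966]
-30 5 140 tip 136.0 u [-0.59 -0.38 -0.72] g [0.484 0.26  0.14 ] [-0.54  0.86 -0.79  2.11  1.74  2.02 -0.55] 0.0 0.0 
 corners [[0.486, 0.371, 0.112], [0.457, 0.332, 0.055], [0.422, 0.239, 0.234], [0.394, 0.2, 0.177]] lip low 0.10261463221700459
-30 10 140 tip 133.0 u [-0.64 -0.35 -0.68] g [0.486 0.259 0.14 ] [-0.52  0.78 -0.81  2.12  1.69  1.92 -0.51] 0.0 0.0 
 corners [[0.486, 0.371, 0.117], [0.453, 0.334, 0.06], [0.431, 0.234, 0.237], [0.399, 0.197, 0.181]] lip low 0.10229668269805092
-40 5 140 tip 136.0 u [-0.64 -0.27 -0.72] g [0.486 0.256 0.14 ] [-0.64  0.85 -0.68  1.97  1.57  2.01 -0.55] 0.0 0.0 
 corners [[0.507, 0.364, 0.112], [0.472, 0.331, 0.055], [0.422, 0.246, 0.234], [0.387, 0.212, 0.177]] lip low 0.10261463221700459
-40 10 140 tip 133.0 u [-0.69 -0.23 -0.68] g [0.488 0.254 0.14 ] [-0.61  0.79 -0.7   1.99  1.53  1.93 -0.51] 0.0 0.0 
 corners [[0.507, 0.364, 0.117], [0.469, 0.334, 0.06], [0.43, 0.239, 0.237], [0.391, 0.209, 0.181]] lip low 0.10229668269805092
```

```bash
python3 -m crank '[[[-0.1,0,-0.5],[0,0,0],5.5],[[-0.4,0,-1.5],[0,0,0],5.5],[[-0.9,0,-3.5],[0,0,0],5.5],[[-1.5,0,-5.5],[0,0,0],5.5],[[-2,0,-7.5],[0,0,0],5.5],[[-2.4,0,-9],[0,0,0],5.5],[[-2.6,0,-9.7],[0,0,0],5.5],[[-2.6,0,-9.7],[0,0,0],5.5]]'
python3 - <<'E'
from t5 import *
h.log();M=Rt(-30,10,0);h.delta(np.array([.486,.259,.165])-.003*M[:,0],M);h.shot('wrist','w10')
E
```

```text
time_s: 13.85
position: [0.4629, 0.382, 0.179]
orientation: [-0.024, 0.976, -0.173, -0.127]
ft_force: [0.4, 0.4, -5.3]
opening: 0.0621
shift [ 6.25 10.71 -0.29] rot [0.035 0.085 0.169]
```

View pics/w10.png

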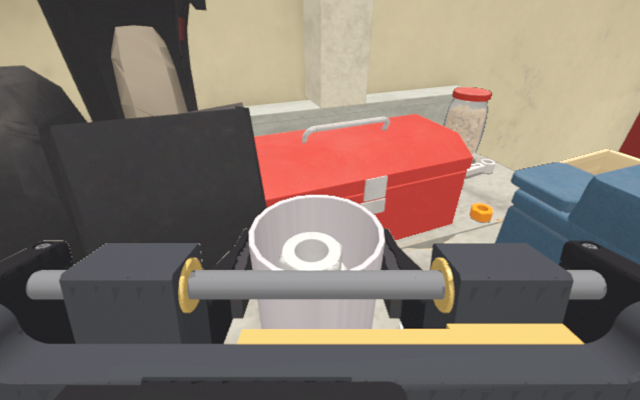

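The cup is lifted and held firmly (mouth at (316,240) in the wrist view). I move it over to the tub.

```bash
python3 -m crank '[[[0.6,1.2,0],[0,0,0.02],5.5],[[1.5,3,0],[0,0.02,0.04],5.5],[[2.8,5,-0.1],[0.01,0.04,0.08],5.5],[[4,7,-0.2],[0.02,0.06,0.12],5.5],[[5.2,9,-0.3],[0.03,0.08,0.16],5.5],[[6,10.3,-0.3],[0.035,0.085,0.17],5.5],[[6.2,10.7,-0.3],[0.035,0.085,0.17],5.5],[[6.2,10.7,-0.3],[0.035,0.085,0.17],5.5]]'
python3 - <<'E'
from t5 import *
h.log();M=Rt(-30,10,0);print(h.pose()[2]['joint_positions'].round(2));h.delta(np.array([.486,.259,.165])-.003*M[:,0],M);h.shot('wrist','w11');h.shot('top','t11',(130,100,450,340),2.4)
for r in(50,100,140):
    M=Rt(-30,10,r);h.delta(np.array([.486,.259,.14])-.003*M[:,0],M)
E
```

```text
time_s: 14.57
position: [0.483, 0.259, 0.1636]
orientation: [-0.021, 0.962, -0.259, -0.085]
ft_force: [-0.3, 0.5, -5.9]
opening: 0.0622
[-0.55  0.68 -0.8   2.12  1.55  1.91  2.02]
shift [-0.07 -0.15 -0.18] rot [ 0.004  0.001 -0.002]
shift [0.5  0.01 2.34] rot [ 0.874  0.001 -0.001]
shift [0.5  0.01 2.34] rot [ 1.747e+00  1.000e-03 -1.000e-03]
shift [0.5  0.01 2.34] rot [ 2.445e+00  0.000e+00 -2.000e-03]
```

View pics/w11.png

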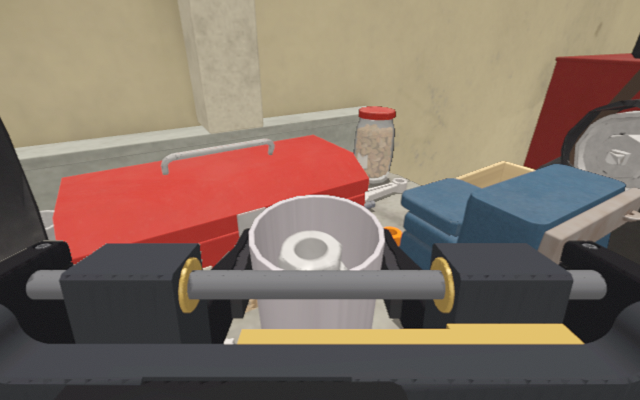

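View pics/t11.png

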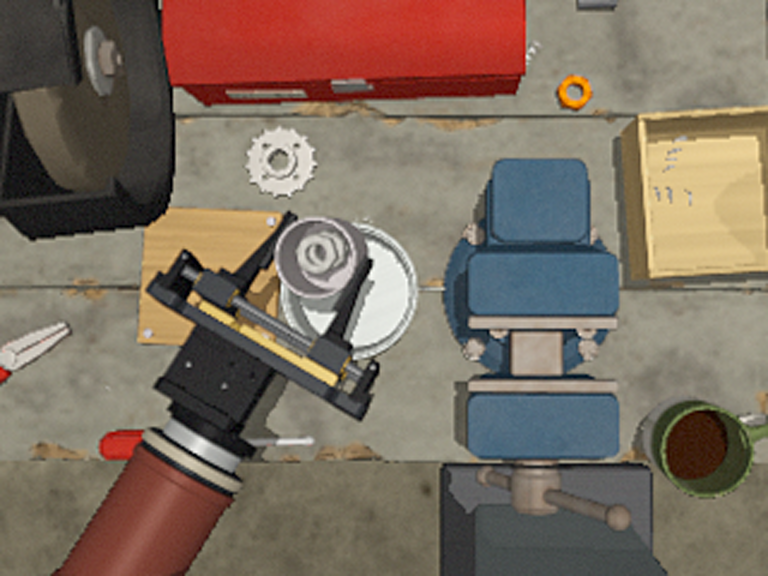

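The top view shows the cup above the tub's upper-left part (crop 320,255), with the tub centre at (348,290) and the vice well clear. I begin the roll.

```bash
python3 -m crank '[[[0,0,0],[0.1,0,0],5.5],[[0,0,0],[0.22,0,0],5.5],[[0,0,0],[0.34,0,0],5.5],[[0,0,0.2],[0.46,0,0],5.5],[[0.1,0,0.5],[0.58,0,0],5.5],[[0.2,0,0.8],[0.7,0,0],5.5],[[0.3,0,1.2],[0.82,0,0],5.5],[[0.4,0,1.6],[0.94,0,0],5.5],[[0.5,0,2],[1.06,0,0],5.5],[[0.5,0,2.3],[1.18,0,0],5.5]]'
python3 - <<'E'
from t5 import *
M=Rt(-30,10,140);h.delta(np.array([.486,.259,.137])-.003*M[:,0],M);M=Rt(-30,10,148);h.delta(np.array([.486,.259,.137])-.003*M[:,0],M)
E
```

```text
time_s: 15.5
position: [0.4833, 0.2612, 0.1426]
orientation: [-0.556, 0.786, -0.26, 0.075]
ft_force: [-8.0, -3.8, 13.9]
opening: 0.0621
shift [0.13 0.47 0.13] rot [1.258e+00 1.000e-03 2.000e-03]
shift [0.13 0.47 0.13] rot [1.398e+00 1.000e-03 2.000e-03]
```

The force rose to +14 N in z; I look before going on.

```bash
python3 - <<'E'
from t5 import *
print(h.pose()[2]['ft_force'].round(1));h.shot('scene','s12',(300,80,500,230),4);print(h.pose()[2]['ft_force'].round(1),h.pose()[0].round(4),h.pose()[2]['moment'].round(2))
E
```

```text
[-8.  -3.8 13.9]
[-2.8 -3.4  5.6] [0.4832 0.2614 0.1424] [ 0.07  0.96 -0.5 ]
```

View pics/s12.png

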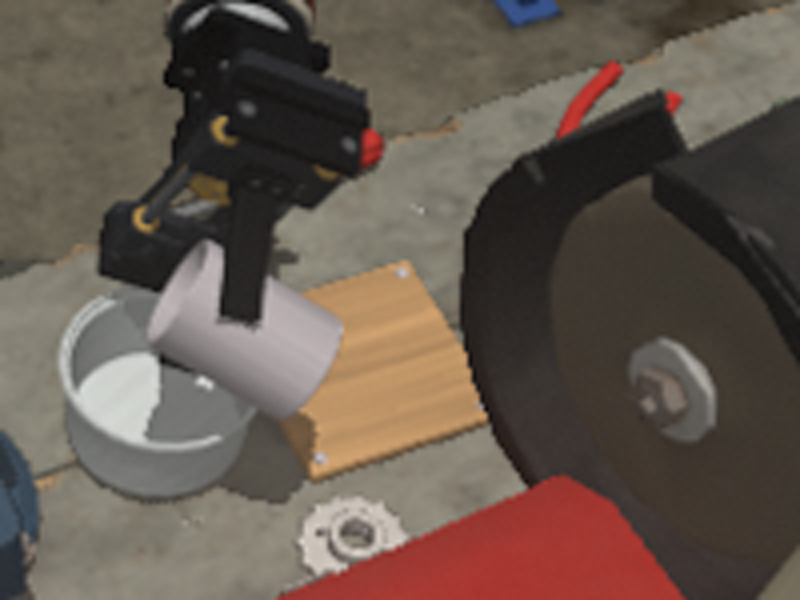

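The gripper's lower corner hangs inside the tub's rim at this roll angle (crop 130,270). I raise it before rolling further.

```bash
python3 - <<'E'
from t5 import *
p,r,s=h.pose();h.delta(p+[0,0,.05],r.as_matrix())
E
```

```text
shift [-0.86 -4.58 -1.8 ] rot [0. 0. 0.]
```

```bash
python3 -m crank '[[[-0.2,-0.9,-0.4],[0,0,0],5.5],[[-0.4,-2.3,-0.9],[0,0,0],5.5],[[-0.7,-3.7,-1.4],[0,0,0],5.5],[[-0.9,-4.6,-1.8],[0,0,0],5.5],[[-0.9,-4.6,-1.8],[0,0,0],5.5]]'
python3 - <<'E'
from t5 import *
h.log();print(h.pose()[2]['moment'].round(2));h.shot('top','t13',(130,100,450,340),2.4);h.shot('scene','s13',(300,80,500,230),4)
for r,z in((100,.19),(140,.19),(145,.14)):
    M=Rt(-30,10,r);h.delta(np.array([.486,.259,z])-.003*M[:,0],M)
E
```

```text
time_s: 15.97
position: [0.4828, 0.263, 0.1952]
orientation: [-0.562, 0.782, -0.259, 0.076]
ft_force: [-0.5, -0.2, -4.2]
opening: 0.0619
[1.16 2.01 0.03]
shift [ 0.17  0.24 -0.02] rot [0.549 0.001 0.002]
shift [ 0.17  0.24 -0.02] rot [1.247e+00 2.000e-03 1.000e-03]
shift [1.03 4.82 1.78] rot [1.334e+00 2.000e-03 1.000e-03]
```

View pics/t13.png

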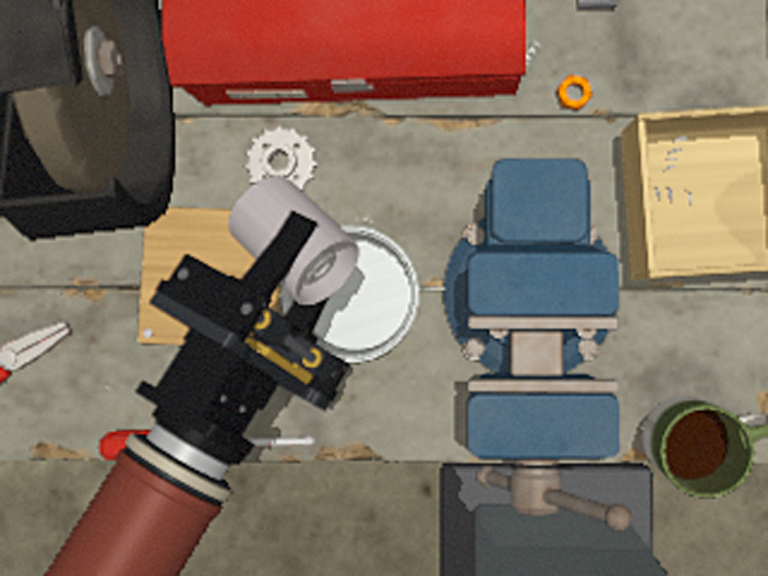

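View pics/s13.png

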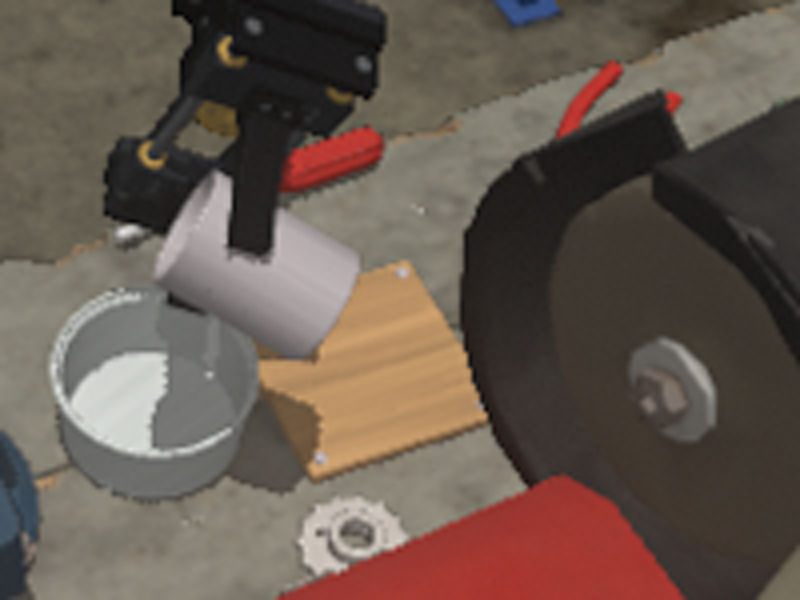

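The tub hasn't moved (crop centre 349,292) and the nuts are still in the cup. The contact is gone, and I finish the roll at a height where the gripper clears the rim.

```bash
python3 -m crank '[[[0.2,0.5,0.1],[0.1,0,0],5.5],[[0.4,1,0.3],[0.2,0,0],5.5],[[0.5,1.5,0.5],[0.32,0,0],5.5],[[0.6,2,0.7],[0.44,0,0],5.5],[[0.6,2.2,0.7],[0.56,0,0],5.5],[[0.6,2.2,0.7],[0.68,0,0],5.5],[[0.6,2.2,0.7],[0.8,0,0],5.5],[[0.6,2.2,0.7],[0.92,0,0],5.5],[[0.6,2.2,0.7],[1.04,0,0],5.5],[[0.6,2.2,0.7],[1.16,0,0],5.5]]'
python3 - <<'E'
from t5 import *
h.log();h.shot('scene','s14',(300,80,500,230),4)
for r,z in((145,.172),(150,.15)):
    M=Rt(-30,10,r);h.delta(np.array([.486,.259,z])-.003*M[:,0],M)
E
```

```text
time_s: 16.9
position: [0.4837, 0.2597, 0.1683]
orientation: [0.899, -0.345, 0.175, -0.206]
ft_force: [0.9, 0.5, -3.5]
opening: 0.0618
shift [-0.13 -0.24  0.32] rot [ 0.16   0.002 -0.   ]
shift [ 0.25  1.27 -1.23] rot [ 0.248  0.002 -0.001]
```

View pics/s14.png

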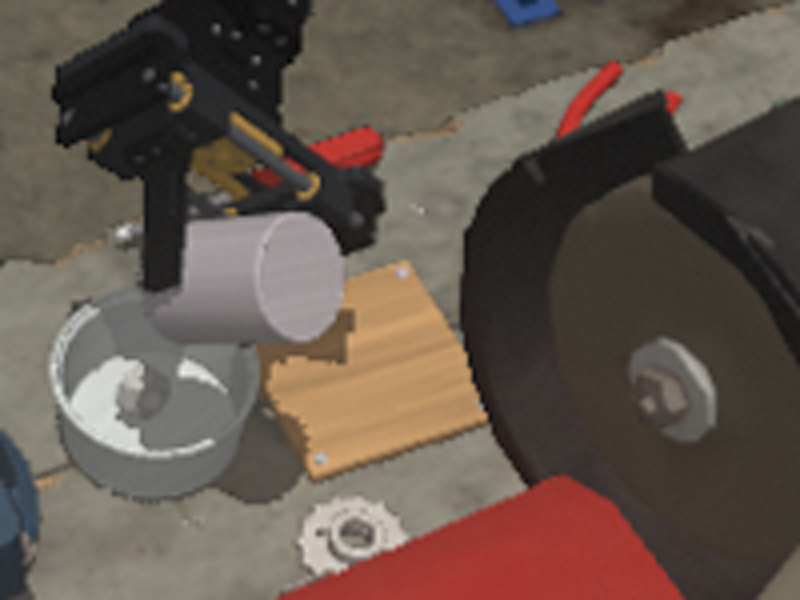

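A first nut lies in the middle of the tub (crop 140,385). I go on to a steeper tip, a little lower.

```bash
python3 -m crank '[[[0,0,0],[0.08,0,0],5.5],[[0,0.2,0],[0.16,0,0],5.5],[[0.1,0.6,-0.5],[0.24,0,0],5.5],[[0.2,1.1,-1],[0.3,0,0],5.5],[[0.25,1.3,-1.2],[0.36,0,0],5.5],[[0.25,1.3,-1.2],[0.36,0,0],5.5],[[0.25,1.3,-1.2],[0.36,0,0],5.5]]'
python3 - <<'E'
from t5 import *
p,r,s=h.pose();print(s['joint_positions'].round(2));u=r.apply([-.257,0,-.966]);print('tip',np.degrees(np.arccos(u[2])));h.shot('scene','s15',(300,80,500,230),4);h.shot('top','t15',(130,100,450,340),2.4)
E
```

```text
time_s: 17.53
position: [0.4836, 0.2608, 0.1502]
orientation: [0.946, -0.177, 0.135, -0.234]
ft_force: [-0.3, 0.4, -2.3]
opening: 0.0619
[-0.51  0.75 -0.85  2.11  1.6   1.96 -0.73]
tip 145.71829211928224
```

View pics/s15.png

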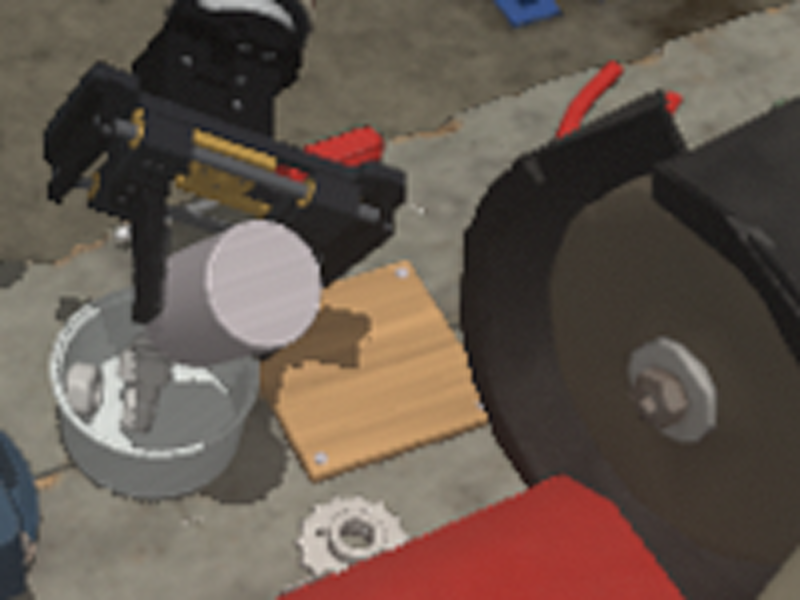

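View pics/t15.png

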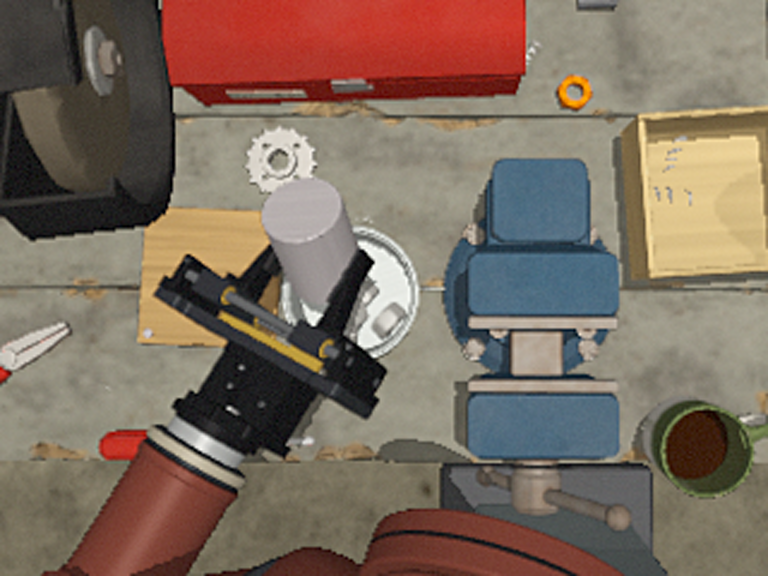

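Nuts lie in the tub, and the force, about −2.3 N, suggests the cup is empty. I wait a moment, rise, then roll back.

```bash
python3 - <<'E'
from t5 import *
p,r,s=h.pose();h.delta(p+[0,0,.055],r.as_matrix())
E
python3 -m crank '[[[0,0,0],[0.03,0,0],5.5],[[0,0,0],[0,0,0],5.5],[[0,0,0],[0.03,0,0],5.5],[[0,0,0],[0,0,0],5.5]]'
```

```text
shift [-0.95 -2.18  4.96] rot [ 0.  0. -0.]
time_s: 17.97
position: [0.4838, 0.261, 0.151]
orientation: [0.947, -0.176, 0.134, -0.234]
ft_force: [-0.8, -0.2, -2.0]
opening: 0.0622
```

```bash
python3 -m crank '[[[-0.2,-0.5,1],[0,0,0],5.5],[[-0.5,-1.1,2.5],[0,0,0],5.5],[[-0.8,-1.8,4],[0,0,0],5.5],[[-0.95,-2.2,5],[0,0,0],5.5],[[-0.95,-2.2,5],[0,0,0],5.5],[[-0.95,-2.2,5],[0,0,0],5.5]]'
python3 - <<'E'
from t5 import *
h.shot('scene','s16',(300,80,500,230),4);h.shot('top','t16',(230,170,330,270),6)
M=Rt(-30,10,0);h.delta(np.array([.486,.259,.20])-.003*M[:,0],M);print(h.pose()[2]['ft_force'])
E
```

```text
time_s: 18.47
position: [0.4839, 0.2608, 0.2069]
orientation: [0.947, -0.176, 0.134, -0.235]
ft_force: [0.8, -0.4, -2.6]
opening: 0.062
shift [ 0.07  0.18 -0.49] rot [-2.727e+00  1.000e-03  2.000e-03]
[ 0.07980303  0.28531406 -3.2779614 ]
```

View pics/s16.png

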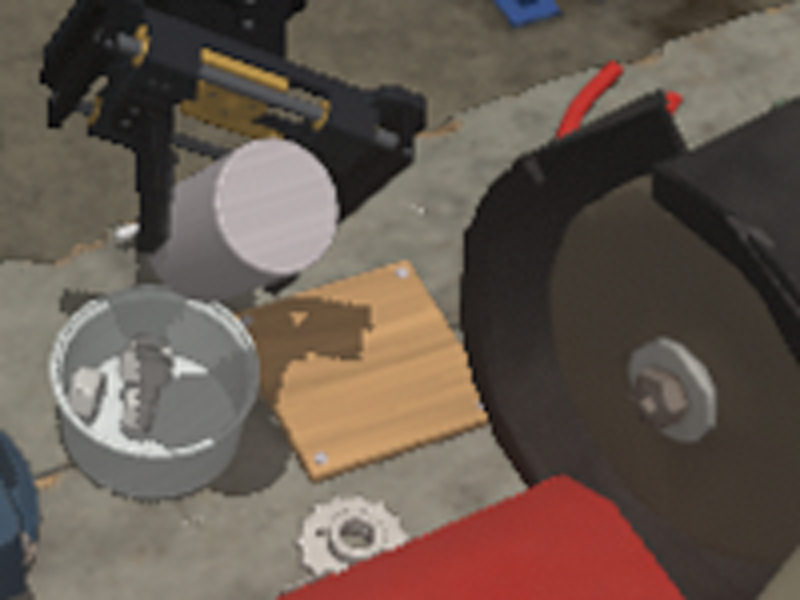

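View pics/t16.png

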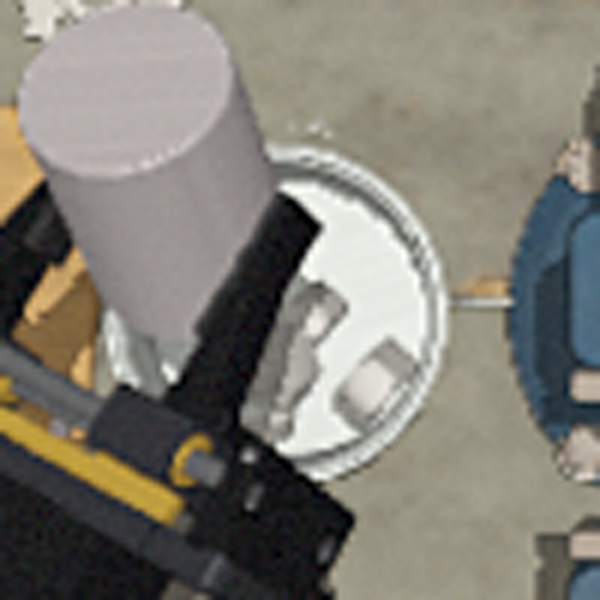

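Several nuts lie in the tub, and none is visible outside it. I roll back upright at this height.

```bash
python3 -m crank '[[[0,0.1,-0.2],[-0.12,0,0],5.5],[[0,0.1,-0.2],[-0.24,0,0],5.5],[[0,0.1,-0.2],[-0.36,0,0],5.5],[[0,0.1,-0.2],[-0.48,0,0],5.5],[[0,0.1,-0.2],[-0.6,0,0],5.5],[[0,0.1,-0.2],[-0.72,0,0],5.5],[[0,0.1,-0.2],[-0.84,0,0],5.5],[[0,0.1,-0.2],[-0.96,0,0],5.5],[[0,0.1,-0.2],[-1.08,0,0],5.5],[[0,0.1,-0.2],[-1.2,0,0],5.5]]' && python3 -m crank '[[[0,0,0],[-0.12,0,0],5.5],[[0,0,0],[-0.24,0,0],5.5],[[0,0,0],[-0.36,0,0],5.5],[[0,0,0],[-0.48,0,0],5.5],[[0,0,0],[-0.6,0,0],5.5],[[0,0,0],[-0.72,0,0],5.5],[[0,0,0],[-0.84,0,0],5.5],[[0,0,0],[-0.96,0,0],5.5],[[0,0,0],[-1.08,0,0],5.5],[[0,0,0],[-1.2,0,0],5.5]]'
python3 - <<'E'
from t5 import *
M=Rt(-30,10,0);h.delta(np.array([.486,.259,.20])-.003*M[:,0],M);print(h.pose()[2]['joint_positions'].round(2))
M=Rt(-20,15,0);h.delta(np.array([.472,.382,.175])-.003*M[:,0],M)
E
```

```text
time_s: 19.4
position: [0.4834, 0.2607, 0.2024]
orientation: [-0.679, 0.683, -0.244, 0.116]
ft_force: [-0.5, 0.9, -3.5]
opening: 0.0622
time_s: 20.23
position: [0.4833, 0.2605, 0.2012]
orientation: [-0.171, 0.947, -0.267, -0.043]
ft_force: [0.6, 0.0, -3.0]
opening: 0.0623
shift [0.02 0.01 0.06] rot [-0.311 -0.     0.001]
[-0.51  0.61 -0.86  2.12  1.54  1.91  1.78]
shift [-6.78 -8.29  6.63] rot [-0.347 -0.113 -0.155]
```

```bash
python3 -m crank '[[[0,0,0],[-0.1,0,0],5.5],[[0,0,0],[-0.2,0,0],5.5],[[0,0,0],[-0.31,0,0],5.5],[[0,0,0],[-0.31,0,0],5.5],[[0,0,0],[-0.31,0,0],5.5]]'
python3 - <<'E'
from t5 import *
M=Rt(-20,15,0);h.delta(np.array([.472,.382,.175])-.003*M[:,0],M);h.shot('wrist','w17');h.shot('top','t17',(180,120,330,270),4)
h.shot('scene','s17',(300,80,500,230),4)
E
```

```text
time_s: 20.65
position: [0.4833, 0.2603, 0.2004]
orientation: [-0.024, 0.962, -0.258, -0.084]
ft_force: [0.9, -0.7, -3.2]
opening: 0.0621
shift [-6.8  -9.92  3.73] rot [-0.04  -0.087 -0.17 ]
```

View pics/w17.png

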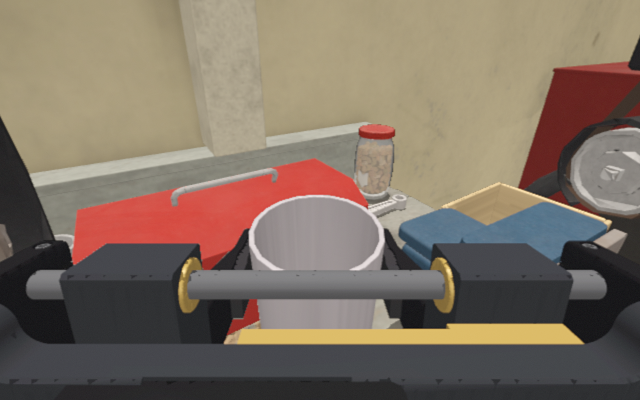

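View pics/t17.png

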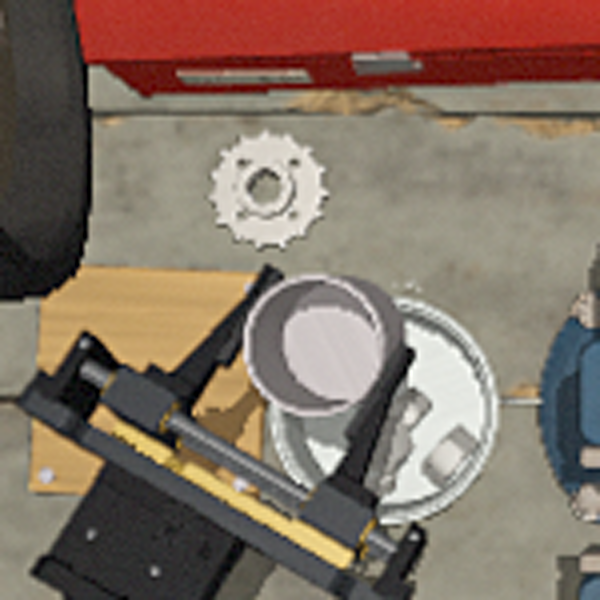

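View pics/s17.png

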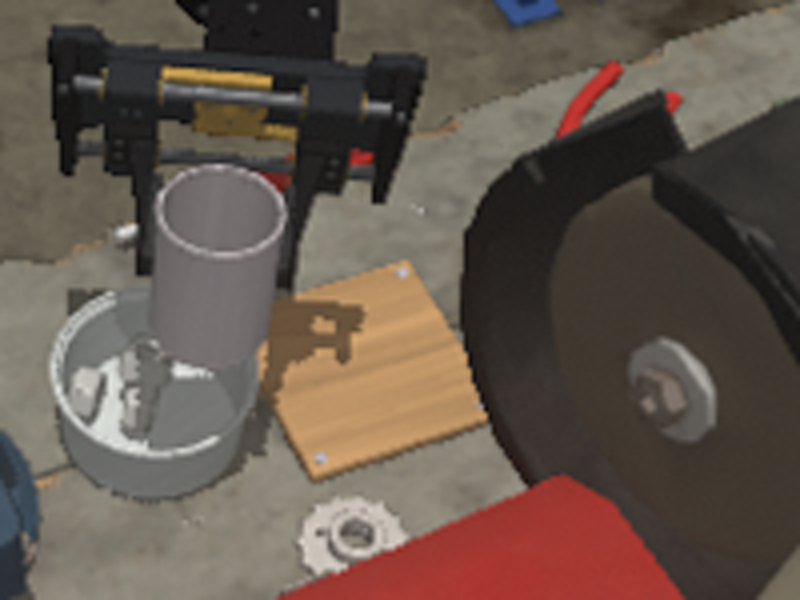

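The top view looks into the cup and shows its bare floor (crop 333,345), so it is empty. The nuts are in the tub and the sprocket is untouched. The cup sits in the grip as before, and I return it to the board.

```bash
python3 -m crank '[[[-0.7,-1,0.3],[0,0,-0.02],5.5],[[-1.7,-2.5,0.8],[-0.01,-0.02,-0.05],5.5],[[-3,-4.5,1.5],[-0.02,-0.04,-0.09],5.5],[[-4.3,-6.5,2.3],[-0.03,-0.06,-0.13],5.5],[[-5.6,-8.3,3],[-0.04,-0.08,-0.16],5.5],[[-6.5,-9.5,3.5],[-0.04,-0.087,-0.17],5.5],[[-6.8,-9.9,3.7],[-0.04,-0.087,-0.17],5.5],[[-6.8,-9.9,3.7],[-0.04,-0.087,-0.17],5.5]]'
python3 - <<'E'
from t5 import *
M=Rt(-20,15,0);h.delta(np.array([.473,.382,.082])-.003*M[:,0],M);h.delta(np.array([.473,.382,.0755])-.003*M[:,0],M);h.shot('top','t18',(150,130,300,280),4)
E
```

```text
time_s: 21.47
position: [0.4686, 0.3845, 0.1759]
orientation: [-0.023, 0.976, -0.171, -0.129]
ft_force: [-0.5, -0.3, -2.8]
opening: 0.0617
shift [2.62 0.09 8.94] rot [-0.001  0.001  0.001]
shift [2.79 0.09 9.57] rot [-0.001  0.001  0.001]
```

View pics/t18.png

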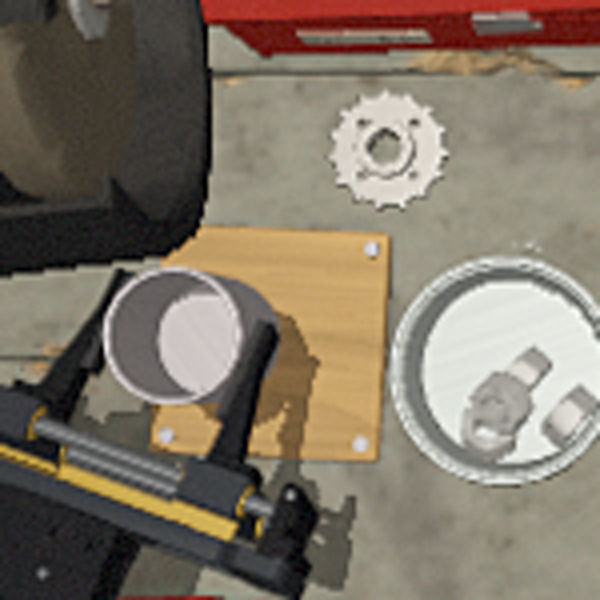

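The tub now shows a group of nuts (490–540, 350–450) plus one at (572,415); the cup is empty above the board. I lower it gently.

```bash
python3 -m crank '[[[0.4,0,1.5],[0,0,0],5.5],[[0.9,0,3.2],[0,0,0],5.5],[[1.5,0.1,5],[0,0,0],5.5],[[2,0.1,6.8],[0,0,0],5.5],[[2.4,0.1,8],[0,0,0],5.5],[[2.6,0.1,8.8],[0,0,0],5.5],[[2.6,0.1,9],[0,0,0],5.5],[[2.6,0.1,9],[0,0,0],5.5]]'
python3 - <<'E'
from t5 import *
M=Rt(-20,15,0);h.delta(np.array([.473,.382,.0755])-.003*M[:,0],M)
E
```

```text
time_s: 22.18
position: [0.4703, 0.3816, 0.0822]
orientation: [-0.022, 0.976, -0.172, -0.129]
ft_force: [0.5, -0.5, -2.8]
opening: 0.0623
shift [ 0.1  -0.13  0.58] rot [ 0. -0. -0.]
```

```bash
python3 -m crank '[[[0,0,0.2],[0,0,0],5.5],[[0.1,-0.1,0.35],[0,0,0],5.5],[[0.1,-0.1,0.5],[0,0,0],5.5],[[0.1,-0.1,0.6],[0,0,0],5.5],[[0.15,-0.1,0.65],[0,0,0],5.5]]'
python3 - <<'E'
from t5 import *
M=Rt(-20,15,0);h.delta(np.array([.473,.382,.0755])-.003*M[:,0],M);print(h.pose()[2]['ft_force'].round(1))
E
```

```text
time_s: 22.6
position: [0.4704, 0.3828, 0.0767]
orientation: [-0.023, 0.976, -0.172, -0.128]
ft_force: [-5.8, -0.3, 7.2]
opening: 0.0623
shift [-0.01 -0.01  0.04] rot [-0.001 -0.002 -0.   ]
[-5.8 -0.3  7.2]
```

The cup has landed (+7 N) at the same height at which it was gripped. I release and back straight out.

```bash
python3 -m crank '[[[0,0,-0.05],[0,0,0],7.0],[[0,0,-0.05],[0,0,0],8.0],[[0,0,-0.05],[0,0,0],8.5],[[0,0,-0.05],[0,0,0],8.5],[[0,0,-0.05],[0,0,0],8.5],[[0,0,-0.05],[0,0,0],8.5]]' && python3 -m crank '[[[-1.5,0,0],[0,0,0],8.5],[[-4,0,0],[0,0,0],8.5],[[-7,0,0],[0,0,0],8.5],[[-10,0,0],[0,0,0],8.5],[[-12,0,0],[0,0,0],8.5],[[-12,0,-2],[0,0,0],8.5],[[-12,0,-5],[0,0,0],8.5],[[-12,0,-5],[0,0,0],8.5]]'
python3 - <<'E'
from t5 import *
h.shot('top','t19',(150,130,310,280),4.5);h.shot('scene','s19',(300,80,500,230),4);h.shot('wrist','w19')
E
```

```text
time_s: 23.1
position: [0.4706, 0.3827, 0.0771]
orientation: [-0.023, 0.976, -0.172, -0.128]
ft_force: [0.4, -0.3, -0.0]
opening: 0.0839
time_s: 23.77
position: [0.3731, 0.4193, 0.1606]
orientation: [-0.025, 0.977, -0.172, -0.126]
ft_force: [-0.4, 0.9, 0.3]
opening: 0.0852
```

View pics/t19.png

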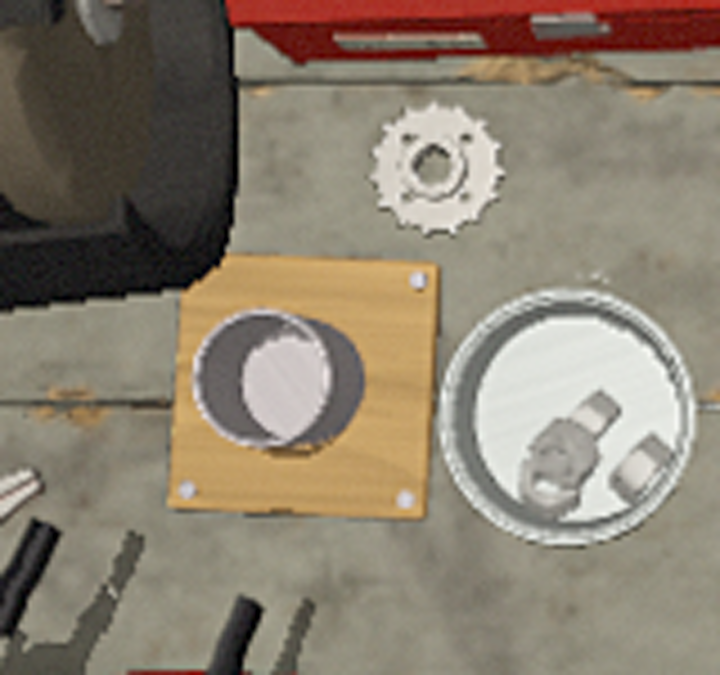

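View pics/s19.png

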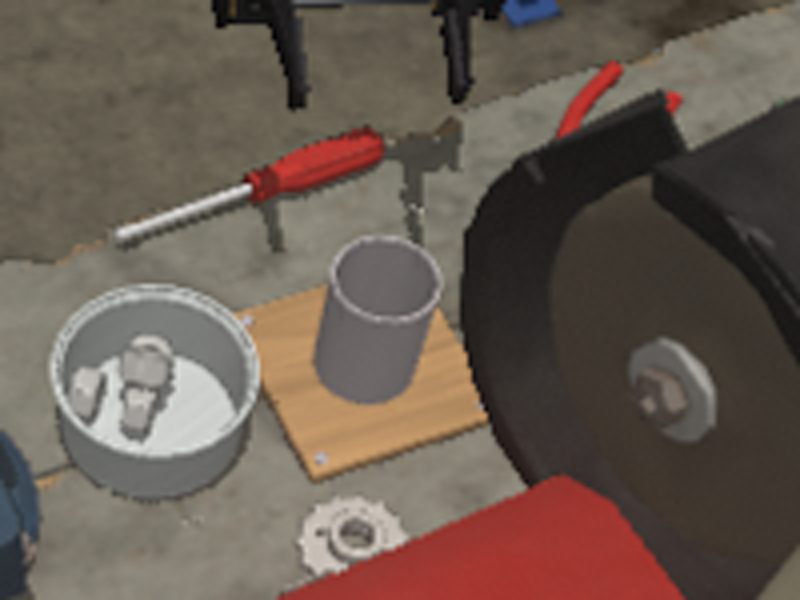

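View pics/w19.png

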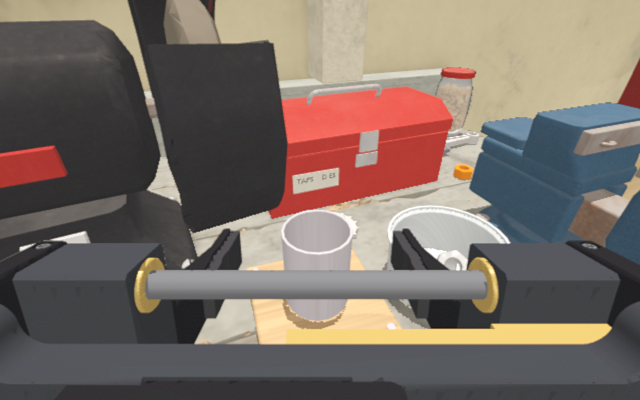

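```bash
python3 - <<'E'
from t5 import *
c=json.load(open('pics/t19.json'));f=lambda x,y,z:h.plane(c,150+x/4.5,130+y/4.5,z).round(4)[:2]
print('cup',f(262.5,378.5,.097));print('board',np.mean([f(*a,.012) for a in[(438,262),(426,518),(168,510),(180,254)]],0));print('tub',f(567,418,.062))
t=np.load('pics/t19.npy');s=np.load('pics/s19.npy')
a=cv2.resize(t[190:255,245:310],(390,390),interpolation=cv2.INTER_CUBIC) if 0 else None
import cv2
a=cv2.resize(t[190:255,245:310],(390,390),interpolation=cv2.INTER_CUBIC);b=cv2.resize(s[145:210,308:373],(390,390),interpolation=cv2.INTER_CUBIC);h.save(np.hstack([a,b]),'nuts')
E
```

```text
cup [0.474 0.38 ]
board [0.472425 0.3812  ]
tub [0.4564 0.2434]
```

View pics/nuts.png

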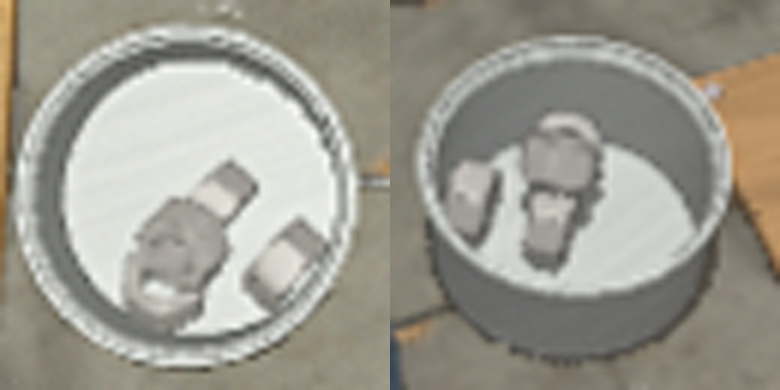

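The close crop shows four nuts in the tub: (220,190), (180,245), (160,295) and (290,265). The cup is 2 mm from the board's centre by this view. I let everything come to rest and hand in.

```bash
python3 -m crank '[[[-1,0,-1],[0,0,0],8.5],[[-1,0,-1],[0,0,0],8.5],[[-1,0,-1],[0,0,0],8.5],[[-1,0,-1],[0,0,0],8.5],[[-1,0,-1],[0,0,0],8.5],[[-1,0,-1],[0,0,0],8.5]]' && python3 -c "
from station import finish_job
print(finish_job())"
```

```text
time_s: 24.42
position: [0.3666, 0.4203, 0.1683]
orientation: [-0.023, 0.976, -0.172, -0.128]
ft_force: [-0.2, -1.3, -0.1]
opening: 0.0846
the job is handed in; nothing more can be done
None
```

The job is done and handed in at 24.4 s. I lifted the cup out of the bin from above and stood it on the board with the nuts in it. Then I let go, gripped it again from the side and poured the nuts into the tub. The empty cup is back on the board.

**Last checks:**
- **Nuts:** the final top and scene pictures show all four nuts in the tub.
- **Cup:** it is empty and upright, about 2 mm from the board's centre in the last top picture.
- **Tub:** it is upright and within about 4 mm of where I first measured it, which is close to the measuring error.
- **Sprocket and gripper:** the sprocket looks undisturbed. The gripper is clear of everything, with the force reading near zero.

**What went less well:**
- **Tub contact:** during the first half of the pour the gripper's corner pressed on the tub. The force reading at that stop was about 16 N, and I didn't see the peak between readings. I raised the tool and finished the pour higher up.
- **First placing:** I set the cup down about 7 mm off the board's centre on purpose, to keep the gripper clear of the grinder guard.

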